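# Ratchet a wood block tight in the bench clamp and lock it

## Robot

A 6-joint arm with a two-finger parallel gripper is mounted at the origin on the work surface; the furniture and walls round the work are solid. World frame = base frame: x ahead of the robot, y to its left, z up, the work surface at z = 0. Lengths are in m, angles in degrees, forces in N, time in s.
With the tool pointing down it reaches from about 0.35 to 0.875 m from the base axis. Payload 4.2 kg.
Tool frame: the origin (TCP) lies between the finger pads; the fingertips stand 14 mm ahead of it and the grasp point (between the pads) lies 5 mm behind it; z points along the fingers, y is the line along which they close (so a half turn about z gives the same grasp; the last joint's range is limited). The gripper opens to 87 mm and grips with 3 to 60 N. Pads are 19 mm wide; open, the fingers measure 117 mm over their backs; the gripper's body (75 mm by 190 mm) begins 51 mm behind the grasp point.
Start: joints at [-59.496, 22.042, 0.453, 0, -68.411, -14.817], TCP at [0.169, -0.602, 0.208] pointing down, gripper open.
Joint ranges: [-179.83, 179.83], [-69.29, 118.12], [-61.27, 80.66], [-181.25, 117.63], [-171.15, -9.14], [-177.46, 177.46]. Speed limits (degrees/s): [159.86, 159.86, 180, 180, 180, 180].

## Interface

Orientations are given as a 3x3 rotation matrix whose columns are the frame's x, y, z axes.
In Python, from station import * gives the robot as it stands. The module is installed in compiled form; this text tells all that it offers.
- The arm moves only by the tool play_rows, never from a script. Its argument "steps" is a list of rows, each an object of numbers: "ax", "ay", "az": the turn, a rotation vector about the tool's x, y, z in degrees; "dx", "dy", "dz": the shift along the tool's x, y, z in mm; "claw": the finger opening in mm, from 0 to 87. A call has 1 to 20 rows; each row shifts and turns the commanded pose from where the row before left it, along the tool's axes as they then stand; what a row does not reach is not made up. A row lasts 1/10 s, in which the tool goes at most 50 mm and 8.59 degrees, less where a joint would pass 70% of its speed; a pose out of reach is approached as far as the arm can. A call with a gripper value outside its range is refused whole. The fingers move at their own pace and stop on an object; the grip force is fixed at half the most. Time passes only in rows, so rows that do not move let the fingers close. It gives the time, the measured TCP pose, the force, the opening and the grip force at its end, in the units of the state.
- sense(): the state, without advancing time (a new reading comes with each control period).
- capture(name): name is "scene" or "top" or "wrist"; returns a dict with "frame" (480x640x3 uint8, blue, green, red), "range_z" (480x640 float32, m along the optical axis (not along the pixel's ray), 0 where there is no reading), "fx", "fy", "cx", "cy" (pixels), "xyz" and "rotation" of the camera in the world. Camera axes: x right, y down, z forward; pixel columns grow to the right and rows downward; lengths in m; the calibration is good to about 2 mm. A picture is of the moment at which its call begins.
- finish_job(): hands the job in; it is judged then, once.
The state is a dict: "time_s": time; "joints": joint angles; "joint_velocities": joint speeds; "effort": joint torques, N m; "tcp_pos": TCP position; "ee_rot": TCP orientation; "wrist_force": force on the tool from outside, world axes, zero at the start; "moment": the same for the moment, N m; "gripper_width": opening from 0.0 (shut) to 1.0 (fully open); "gripper_force": force on a finger pad.
Only numpy, scipy, OpenCV 4.12 (cv2) and the standard library are available. Lean on these libraries where they do the work, as an engineer would, in place of code of your own. Each camera call takes 0.05 s, during which the arm holds its last target. There are 200 camera calls.

## Task

Tighten the ratchet clamp on the wood block: work its tall hand lever in full strokes, one tooth a stroke, letting the lever spring back each time, until the block is firmly squeezed against the anvil. Stop at the stroke on which the lever turns clearly stiffer and let it come back, because going on pumping would crush the work; only then flip the short cam lever over its high point so that it snaps closed on the other side and locks the clamp. Leave the block in the clamp and do not disturb the oil bottle and the tape measure that stand by it.

Things in the scene. Friction and masses are not known exactly. Their poses are not given: they have to be found in the camera images.
- clamp_base: Steel ratchet clamp bolted to the bench: plate 345 x 110 x 12 mm. Origin on its centre line at bench level, 160 mm from the rear end; x runs along the toothed bar from the rear (cam lever) to the front (anvil), z up. The bar carries a jaw with a sprung rubber pad 80 mm wide, whose face starts at x = 54 to 76 mm, and drives it towards +x. The bar is stiff to push by hand.
- lever_pivot (a point): Pivot of the tall hand lever, along the base's y, at x = -30, y = 0, z = 22 mm in the base's frame. Spring pawls let the bar move only forward: one tooth (10 mm) for each full stroke of the lever, held there; a short stroke gains nothing. With the jaw still free the grip takes about 6 N near the end of a stroke; each 10 N of squeeze on the block adds about 2.2 N there.
- ratchet_lever (a joint): Angle of the hand lever (rad). 0 = at rest, leaning 0.235 back towards the base's -x; grows as the top is pushed towards the base's +x; 0.47 = end stop, leaning 0.235 forward. A tooth is gained only at 0.42 or more. A spring brings it back when let go; it must come fully back to catch the next tooth.
- lever_grip (a point): Point on the hand lever's axis, 160 mm from its pivot, in the black rubber grip: a round sleeve 24 mm in diameter that reaches from 130 to 190 mm from the pivot (its top about 210 mm above the bench).
- anvil: Grey steel anvil plate standing across the front of the clamp base, 14 mm thick, 90 mm wide, 56 mm high, bolted at a different place in its slot each time. Origin at the foot of the middle of the face that the block is squeezed against; that face looks along the base's -x.
- block: Pine block 45 x 110 x 45 mm standing loose on the base plate between pad and anvil, its 110 mm across the clamp. Origin at the centre of its underside. The pad has a spring of 2 N/mm with 27 mm travel, then is solid: once pad, block and anvil touch, each tooth adds about 20 N. Firmly squeezed is 6 to 45 N with the lever back (up to 8 N more acts at the end of a stroke).
- cam_pivot (a point): Pivot of the short cam lever, along the base's x, at x = -125, y = 0, z = 85 mm in the base's frame, on a housing 52 mm wide (y), 56 mm high with a yoke up to 95 mm. A spring shoe under the cam resists up to the high point (5 to 10 N at the tip, more further down) and then snaps the lever on to its far stop.
- cam_lever (a joint): Angle of the cam lever (rad). 0 = open, leaning 0.50 from upright towards the base's -y; 0.50 = upright, the high point; 1.6 = closed, leaning 1.10 towards the base's +y.
- cam_tip (a point): Free end of the cam lever, 108 mm from its pivot. The last 40 mm are a black handle 24 mm wide (along the base's x) and 15 mm thick; below it a steel arm 16 mm wide and 10 mm thick.
- oil_bottle: Blue plastic oil bottle, 40 mm in diameter, 120 mm high, standing loose beside the clamp on the base's -y side. Origin at the centre of its underside. Leave it alone.
- tape_measure: Tape measure, 66 x 72 x 34 mm, lying loose beside the clamp on the base's +y side. Origin at the centre of its underside. Leave it alone.
There are look-alikes about, which are no part of the job. What is meant by the block is not purple, and is the larger of those in its own colour.

How it is judged (in metres and radians):
On the way, in this order (a step that is already met when the one before it is completed fails the run):
1. the hand lever has made a full stroke, with the cam lever open (value of joint ratchet_lever above 0.38 rad and value of joint cam_lever below 0.35 rad).
2. the block is squeezed against the anvil with at least 6 N, the hand lever is back, the cam lever still open (contact force between block and anvil above 6 N and value of joint ratchet_lever below 0.06 rad and value of joint cam_lever below 0.35 rad), for 0.2 s.
At the end, for the whole second after the job is handed in: The block is squeezed against the anvil with 6 to 45 N and stands upright at rest (within 0.1 rad) in the clamp, the hand lever is back at rest (below 0.06 rad) and the cam lever is snapped closed (above 1.5 rad) (contact force between block and anvil between 6 and 45 N and value of joint ratchet_lever below 0.06 rad and value of joint cam_lever above 1.5 rad and angle between block's own z axis and vertical below 0.1 rad and linear speed of block below 0.02 m/s); the robot touches nothing.
It fails at once if the block is crushed: more than 60 N against the anvil (contact force between block and anvil above 60 N).
It fails at once if the oil bottle is shifted by more than 30 mm or tipped (distance of oil_bottle from where it was at the start of the episode above 0.03 m or angle between oil_bottle's own z axis and vertical above 0.4 rad).
It fails at once if the tape measure is shifted by more than 30 mm (distance of tape_measure from where it was at the start of the episode above 0.03 m).
It also fails if it takes over 72 s, if anything falls off the work surface, if the arm or the gripper's body presses on something with over 40 N, if the wrist force passes 120 N, or if a joint passes its speed limit or range.

## Working session

There is one attempt and no reset: what is moved stays moved. The work goes in short steps, Python scripts to look and compute and a tool call to move; the robot and the scene stay as the last step left them, time stands still between calls to the robot, and variables do not carry over. Pictures are saved under pics/ and viewed, at most 11 in all, crops included, and the job is handed in when it is done.

Besides the shell and the picture viewer there is one more tool, called after "Call:" in YAML: its name, and indented under it one key for each argument. play_rows: Moves the arm, as the interface text tells. Its arguments: {"type":"object","properties":{"steps":{"type":"array"}},"required":["steps"]}

```bash
mkdir -p pics
cat > h.py <<'E'
from station import *
import numpy as np, cv2
def save(n,f):
    c=capture(n); cv2.imwrite(f'pics/{f}.png',c['frame']); np.savez(f'{f}.npz',**c); return c
def P(c,u,v,z=None):
    d=c['range_z'][int(v),int(u)] if z is None else z
    p=np.array([(u-c['cx'])/c['fx']*d,(v-c['cy'])/c['fy']*d,d])
    return np.array(c['xyz'])+np.array(c['rotation'])@p
E
python3 - <<'E'
from h import *
for n in ['scene','top']:
    c=save(n,n+'1'); print(n,c['xyz'],c['rotation'],c['fx'],c['cx'],c['cy'])
print(sense())
E
```

```text
scene [0.90533245 0.272109   0.86321699] [[-0.53083083  0.72153403 -0.4445304 ]
 [ 0.84746194  0.44872561 -0.28364342]
 [-0.00518621 -0.52728926 -0.84967002]] 469.7542313232745 323.21896762928264 242.60653366624823
top [0.38340532 0.05098549 0.96352221] [[ 0.00554198 -0.98797174  0.15453517]
 [-0.99994749 -0.00680739 -0.00766054]
 [ 0.00862038 -0.1544846  -0.98795759]] 610.8635882649753 298.93599975409467 240.1307987673644
{'time_s': 0.1, 'joints': array([-5.94973104e+01,  2.20877711e+01,  3.87088564e-01, -2.40145775e-02,
       -6.84099248e+01, -1.48172432e+01]), 'joint_velocities': array([-0.09492063, -0.06577306,  0.22556847,  0.02168696, -0.00441325,
       -0.02633939]), 'effort': array([ 3.77874258e-04, -3.91690385e+01,  1.87935644e+01,  4.23187450e+00,
        1.34825357e-02, -7.01839235e-05]), 'tcp_pos': array([ 0.16883787, -0.60118032,  0.20675391]), 'ee_rot': array([[-9.62802199e-01, -2.70206424e-01, -6.44054753e-04],
       [-2.70207166e-01,  9.62800407e-01,  1.86108664e-03],
       [ 1.17218611e-04,  1.96588652e-03, -9.99998061e-01]]), 'wrist_force': array([ 0.3752446 , -0.1893431 ,  0.18655234]), 'moment': array([-0.0217899 ,  0.05646965, -0.02494905]), 'gripper_force': 0.0, 'gripper_width': 0.9993408907586285}
```

View pics/scene1.png

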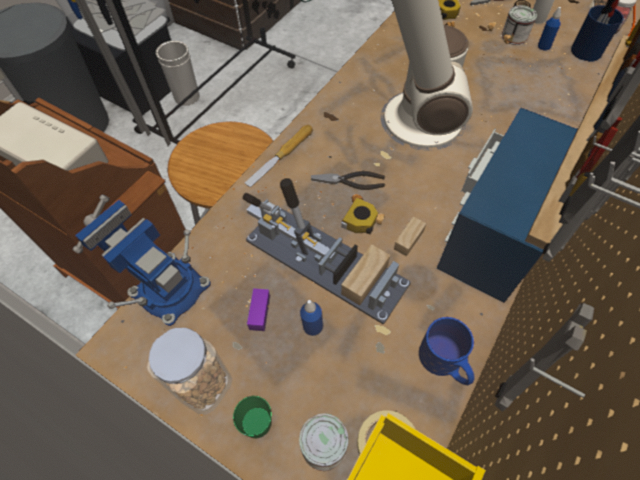

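View pics/top1.png

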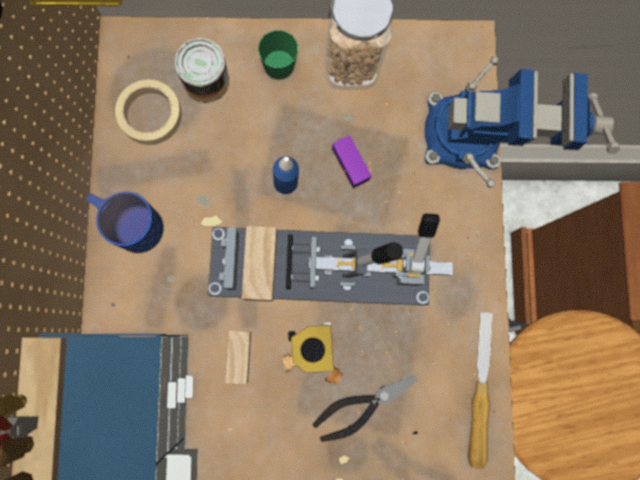

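The top view shows the clamp plate at about (208..432, 228..304). The anvil is at the left (230, 258), the block at (259, 262), the hand lever grip at (386, 253) and the cam tip at (429, 225). Base +x therefore points along world +y, and base +y along world -x. Next I fit the plate from the point cloud.

```bash
cat > m.py <<'E'
from h import *
def cloud(f):
    c=dict(np.load(f)); d=c['range_z']; v,u=np.mgrid[:480,:640]
    p=np.stack([(u-c['cx'])/c['fx']*d,(v-c['cy'])/c['fy']*d,d],-1)@np.array(c['rotation']).T+c['xyz']
    return c,p,d>0
E
python3 - <<'E'
from m import *
c,p,ok=cloud('top1.npz'); hsv=cv2.cvtColor(c['frame'],cv2.COLOR_BGR2HSV)
print('table z',np.median(p[310:330,400:480,2]), p[320,200])
roi=np.zeros((480,640),bool); roi[215:315,195:460]=1
m=roi&ok&(abs(p[...,2]-.012)<.005)&(c['frame'].max(-1)<110)
pts=p[m][:,:2].astype(np.float32)*1000
print(m.sum(),cv2.minAreaRect(pts), np.percentile(p[m][:,2],[5,50,95]))
for n in ['top1','scene1']:
    c,p,ok=cloud(n+'.npz')
    box=ok&(p[...,0]>.2)&(p[...,0]<.55)&(p[...,1]>-.3)&(p[...,1]<.3)
    for lo,hi in [(.205,.3),(.19,.205),(.17,.19),(.15,.17)]:
        q=p[box&(p[...,2]>lo)&(p[...,2]<hi)]
        print(n,lo,len(q),q.mean(0) if len(q) else '',(q.min(0),q.max(0)) if len(q) else '')
im=cv2.imread('pics/top1.png')[210:320,200:460]; cv2.imwrite('pics/topc.png',cv2.resize(im,None,fx=3,fy=3,interpolation=cv2.INTER_CUBIC))
im=cv2.imread('pics/scene1.png')[170:320,235:420]; cv2.imwrite('pics/scc.png',cv2.resize(im,None,fx=4,fy=4,interpolation=cv2.INTER_CUBIC))
E
```

```text
table z 0.0004765219465591719 [ 0.40678072  0.19757171 -0.00117627]
4016 ((492.04974365234375, 11.458694458007812), (342.7909851074219, 108.65419006347656), 87.96382141113281) [0.00952719 0.01221302 0.01504115]
top1 0.205 205 [ 0.48882861 -0.07205089  0.20746464] (array([ 0.47864698, -0.0827869 ,  0.20502301]), array([ 0.49913573, -0.06263135,  0.21230923]))
top1 0.19 10544 [0.29948432 0.25236426 0.20009889] (array([ 0.21203213, -0.08524755,  0.19008372]), array([0.50091102, 0.29999987, 0.20496512]))
top1 0.17 881 [0.38792622 0.08348852 0.17958695] (array([ 0.20868304, -0.13917582,  0.17001611]), array([0.54272269, 0.21814574, 0.18996449]))
top1 0.15 855 [0.36094539 0.11625079 0.15860557] (array([ 0.20309646, -0.13815223,  0.15000782]), array([0.53439573, 0.21830192, 0.16993535]))
scene1 0.205 83 [ 0.48940755 -0.07014864  0.2065523 ] (array([ 0.47884382, -0.08207829,  0.20502917]), array([ 0.49939883, -0.0606965 ,  0.21024689]))
scene1 0.19 4048 [0.30474998 0.25147455 0.19964573] (array([ 0.20006623, -0.08235753,  0.19006756]), array([0.5019062 , 0.29986258, 0.20497179]))
scene1 0.17 548 [0.43271903 0.12844821 0.17978834] (array([ 0.38120724, -0.13550431,  0.17007073]), array([0.54343148, 0.29989476, 0.18997611]))
scene1 0.15 509 [0.40988296 0.16573658 0.15972967] (array([ 0.29075725, -0.12538355,  0.15002017]), array([0.53885736, 0.29986143, 0.1699936 ]))
```

View pics/topc.png

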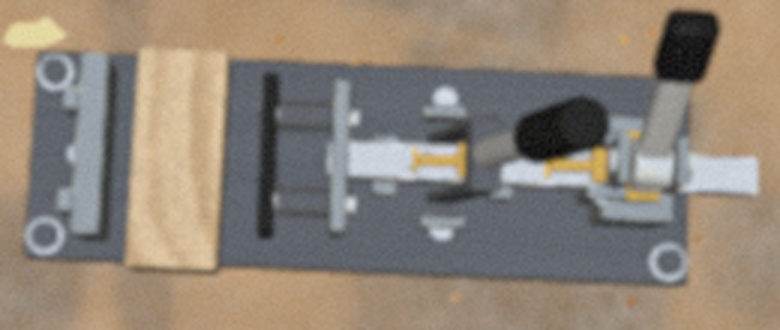

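View pics/scc.png

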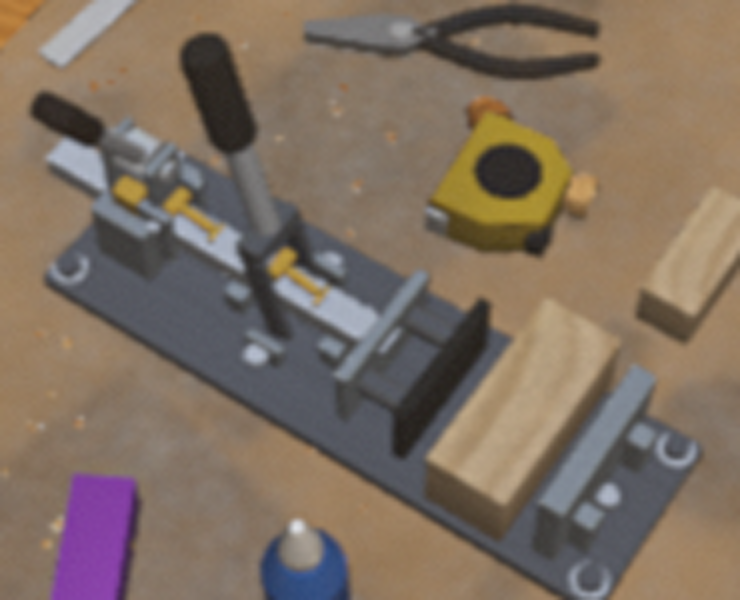

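The measurements agree with the text. The plate fit gives an origin of about (0.4916, -0.001) and base x = (0.0356, 0.9994). Both views put the grip top near (0.489, -0.072, 0.207), against a predicted (0.489, -0.075, 0.207). The cam tip lies near (0.54, -0.13, 0.18), also as predicted. The gap to take up is about 38 mm. First move: rise, square up to the base and go behind the lever with the fingers closed.

Call:
play_rows:
  steps:
    - {"az": 5.9,"dz": -18,"claw": 0}
    - {"az": 5.9,"dz": -18,"claw": 0}
    - {"az": 5.9,"dz": -18,"claw": 0}
    - {"dx": -18.8,"dy": 29.4,"claw": 0}
    - {"dx": -18.8,"dy": 29.4,"claw": 0}
    - {"dx": -18.8,"dy": 29.4,"claw": 0}
    - {"dx": -18.8,"dy": 29.4,"claw": 0}
    - {"dx": -18.8,"dy": 29.4,"claw": 0}
    - {"dx": -18.8,"dy": 29.4,"claw": 0}
    - {"dx": -18.8,"dy": 29.4,"claw": 0}
    - {"dx": -18.8,"dy": 29.4,"claw": 0}
    - {"dx": -18.8,"dy": 29.4,"claw": 0}
    - {"dx": -18.8,"dy": 29.4,"claw": 0}
    - {"dx": -18.8,"dy": 29.4,"claw": 0}
    - {"dx": -18.8,"dy": 29.4,"claw": 0}
    - {"dx": -18.8,"dy": 29.4,"claw": 0}
    - {"dx": -18.8,"dy": 29.4,"claw": 0}
    - {"dx": -18.8,"dy": 29.4,"claw": 0}
    - {"dx": -18.8,"dy": 29.4,"claw": 0}
    - {"claw": 0}

```text
invalid input at $.steps[0]: expected keys ax, ay, az, dx, dy, dz, claw
```

```bash
cat >> h.py <<'E'
O=np.array([.4916,-.001]); BX=np.array([.0356,.9994]); BY=np.array([-.9994,.0356])
def B(p): r=np.asarray(p)[...,:2]-O; return np.stack([r@BX,r@BY,np.asarray(p)[...,2]],-1)*1000
def st():
    s=sense(); print('t',s['time_s'],'tcp base mm',B(s['tcp_pos']).round(1),'F base',[round(float(x),1) for x in (s['wrist_force'][:2]@BX,s['wrist_force'][:2]@BY,s['wrist_force'][2])],'w',s['gripper_width']); return s
E
python3 - <<'E'
from h import *
s=st(); print(s['ee_rot'].round(3))
save('wrist','w1')
E
```

```text
t 0.1 tcp base mm [-611.3  301.2  206.8] F base [-0.2, -0.4, 0.2] w 0.9993408907586285
[[-0.963 -0.27  -0.001]
 [-0.27   0.963  0.002]
 [ 0.     0.002 -1.   ]]
```

View pics/w1.png

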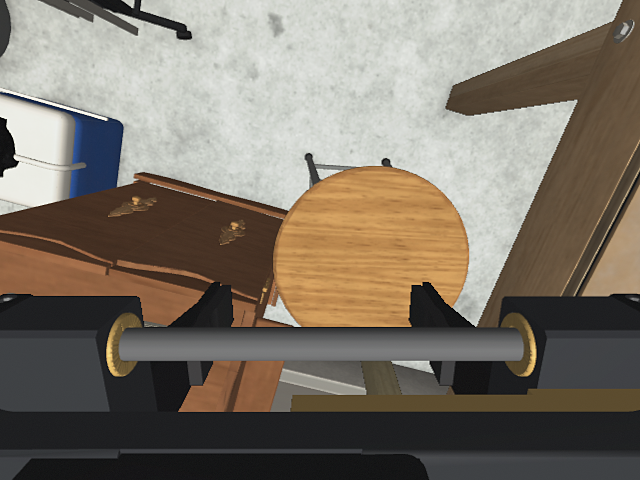

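The call was refused because every row needs all seven keys, so nothing moved. The picture shows the gripper still open beside the bench, with the stool at (370, 250) and the fingers at (200, 340) and (450, 340). I'll resend with full rows.

Call:
play_rows:
  steps:
    - {"ax": 0,"ay": 0,"az": 5.9,"dx": 0,"dy": 0,"dz": -18,"claw": 0}
    - {"ax": 0,"ay": 0,"az": 5.9,"dx": 0,"dy": 0,"dz": -18,"claw": 0}
    - {"ax": 0,"ay": 0,"az": 5.9,"dx": 0,"dy": 0,"dz": -18,"claw": 0}
    - {"ax": 0,"ay": 0,"az": 0,"dx": -18.8,"dy": 29.4,"dz": 0,"claw": 0}
    - {"ax": 0,"ay": 0,"az": 0,"dx": -18.8,"dy": 29.4,"dz": 0,"claw": 0}
    - {"ax": 0,"ay": 0,"az": 0,"dx": -18.8,"dy": 29.4,"dz": 0,"claw": 0}
    - {"ax": 0,"ay": 0,"az": 0,"dx": -18.8,"dy": 29.4,"dz": 0,"claw": 0}
    - {"ax": 0,"ay": 0,"az": 0,"dx": -18.8,"dy": 29.4,"dz": 0,"claw": 0}
    - {"ax": 0,"ay": 0,"az": 0,"dx": -18.8,"dy": 29.4,"dz": 0,"claw": 0}
    - {"ax": 0,"ay": 0,"az": 0,"dx": -18.8,"dy": 29.4,"dz": 0,"claw": 0}
    - {"ax": 0,"ay": 0,"az": 0,"dx": -18.8,"dy": 29.4,"dz": 0,"claw": 0}
    - {"ax": 0,"ay": 0,"az": 0,"dx": -18.8,"dy": 29.4,"dz": 0,"claw": 0}
    - {"ax": 0,"ay": 0,"az": 0,"dx": -18.8,"dy": 29.4,"dz": 0,"claw": 0}
    - {"ax": 0,"ay": 0,"az": 0,"dx": -18.8,"dy": 29.4,"dz": 0,"claw": 0}
    - {"ax": 0,"ay": 0,"az": 0,"dx": -18.8,"dy": 29.4,"dz": 0,"claw": 0}
    - {"ax": 0,"ay": 0,"az": 0,"dx": -18.8,"dy": 29.4,"dz": 0,"claw": 0}
    - {"ax": 0,"ay": 0,"az": 0,"dx": -18.8,"dy": 29.4,"dz": 0,"claw": 0}
    - {"ax": 0,"ay": 0,"az": 0,"dx": -18.8,"dy": 29.4,"dz": 0,"claw": 0}
    - {"ax": 0,"ay": 0,"az": 0,"dx": -18.8,"dy": 29.4,"dz": 0,"claw": 0}
    - {"ax": 0,"ay": 0,"az": 0,"dx": 0,"dy": 0,"dz": 0,"claw": 0}

```text
time_s: 2.15
tcp_pos: [0.4878, -0.1395, 0.2612]
ee_rot: [[-1.0, 0.031, -0.0], [0.031, 1.0, 0.0], [0.0, 0.0, -1.0]]
wrist_force: [-0.8, -0.5, -0.1]
gripper_width: 0.007
gripper_force: 0.0
```

Run:
```python
from h import *
s=st(); print(s['ee_rot'].round(3))
```

```text
t 2.15 tcp base mm [-138.6   -1.2  261.2] F base [-0.5, 0.7, -0.1] w 0.006673340662018356
[[-1.     0.031 -0.   ]
 [ 0.031  1.     0.   ]
 [ 0.     0.    -1.   ]]
```

Call:
play_rows:
  steps:
    - {"ax": 0,"ay": 0,"az": 0,"dx": 1,"dy": 0,"dz": 27,"claw": 0}
    - {"ax": 0,"ay": 0,"az": 0,"dx": 0,"dy": 0,"dz": 27,"claw": 0}
    - {"ax": 0,"ay": 0,"az": 0,"dx": 0,"dy": 0,"dz": 28,"claw": 0}
    - {"ax": 0,"ay": 0,"az": 0,"dx": 0,"dy": 10,"dz": 0,"claw": 0}
    - {"ax": 0,"ay": 0,"az": 0,"dx": 0,"dy": 10,"dz": 0,"claw": 0}
    - {"ax": 0,"ay": 0,"az": 0,"dx": 0,"dy": 10,"dz": 0,"claw": 0}
    - {"ax": 0,"ay": 0,"az": 0,"dx": 0,"dy": 3,"dz": 0,"claw": 0}
    - {"ax": 0,"ay": 0,"az": 0,"dx": 0,"dy": 0,"dz": 0,"claw": 0}

```text
time_s: 2.95
tcp_pos: [0.487, -0.1084, 0.181]
ee_rot: [[-0.999, 0.034, 0.002], [0.034, 0.999, 0.0], [-0.002, 0.0, -1.0]]
wrist_force: [-0.8, 0.4, -0.2]
gripper_width: 0.005
gripper_force: 0.0
```

Run:
```python
from h import *
st()
c=save('scene','s2'); 
im=c['frame'][130:280,215:400]; cv2.imwrite('pics/s2c.png',cv2.resize(im,None,fx=4,fy=4,interpolation=cv2.INTER_CUBIC))
```

```text
t 2.95 tcp base mm [-107.5    0.8  181. ] F base [0.3, 0.8, -0.2] w 0.005368139919882705
```

View pics/s2c.png

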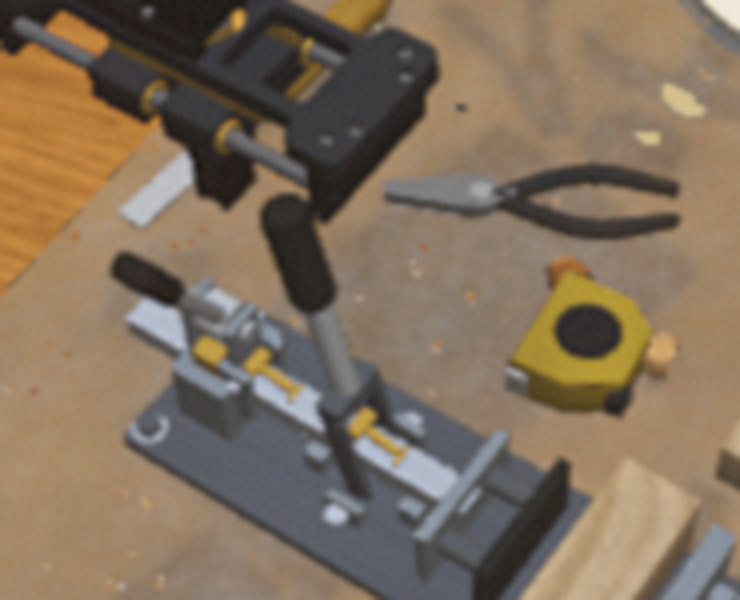

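The closed fingers are just behind the grip, near (220, 190), with the grip at (295, 250), and the gripper body clears it. Now the first stroke, gently.

Call:
play_rows:
  steps:
    - {"ax": 0,"ay": 0,"az": 0,"dx": -0.5,"dy": 8,"dz": 2,"claw": 0}
    - {"ax": 0,"ay": 0,"az": 0,"dx": 0,"dy": 8,"dz": 0,"claw": 0}
    - {"ax": 0,"ay": 0,"az": 0,"dx": 0,"dy": 8,"dz": 0,"claw": 0}
    - {"ax": 0,"ay": 0,"az": 0,"dx": 0,"dy": 8,"dz": 0,"claw": 0}
    - {"ax": 0,"ay": 0,"az": 0,"dx": 0,"dy": 8,"dz": 0,"claw": 0}
    - {"ax": 0,"ay": 0,"az": 0,"dx": 0,"dy": 8,"dz": 0,"claw": 0}
    - {"ax": 0,"ay": 0,"az": 0,"dx": 0,"dy": 8,"dz": 0,"claw": 0}
    - {"ax": 0,"ay": 0,"az": 0,"dx": 0,"dy": 8,"dz": 0,"claw": 0}
    - {"ax": 0,"ay": 0,"az": 0,"dx": 0,"dy": 6,"dz": 0,"claw": 0}
    - {"ax": 0,"ay": 0,"az": 0,"dx": 0,"dy": 3,"dz": 0,"claw": 0}
    - {"ax": 0,"ay": 0,"az": 0,"dx": 0,"dy": 0,"dz": 0,"claw": 0}

```text
time_s: 4.1
tcp_pos: [0.4895, -0.0358, 0.1779]
ee_rot: [[-0.999, 0.035, 0.0], [0.035, 0.999, 0.0], [-0.0, 0.0, -1.0]]
wrist_force: [-0.2, -3.9, 4.2]
gripper_width: 0.002
gripper_force: 2.3
```

```bash
cat > lev.py <<'E'
from h import *
def lev(v=0):
    s=st(); c=capture('scene'); d=c['range_z']; vv,u=np.mgrid[:480,:640]
    p=np.stack([(u-c['cx'])/c['fx']*d,(vv-c['cy'])/c['fy']*d,d],-1)@np.array(c['rotation']).T+c['xyz']
    b=B(p); k=(abs(b[...,1])<20)&(b[...,2]>60)&(b[...,2]<205)
    fx=s and B(s['tcp_pos'])[0]
    # steel arm between 75 and 120 mm above pivot, in front of the yoke
    a=b[k&(b[...,2]>85)&(b[...,2]<140)&(b[...,0]>-80)&(b[...,0]<40)]
    th=np.arctan2(a[:,0]+30,a[:,2]-22)
    print('arm pts',len(a),'lean median',np.median(th).round(3),np.percentile(th,[10,90]).round(3))
    t=b[k]
    # pad / jaw / block along x at z 30..60, |y|<35
    for lo,hi,z0,z1 in [(0,200,46,75)]:
        q=b[(abs(b[...,1])<38)&(b[...,0]>lo)&(b[...,0]<hi)&(b[...,2]>z0)&(b[...,2]<z1)]
        h,_=np.histogram(q[:,0],np.arange(lo,hi+4,4)); print('x hist',h)
    return c
E
python3 -c "
from lev import *
lev()"
```

```text
t 4.1 tcp base mm [-34.8   0.8 177.9] F base [-3.9, 0.1, 4.2] w 0.0023600942047609457
arm pts 180 lean median 0.154 [0.059 0.215]
x hist [ 15  14  10  17  10  17  16  13  62 109   3   0   0   0   1   0  18  71
 105   0   0  57  68  68  70  69  72  72  70  69  73  70  62   0   0  20
  75  71  80  70   0   0   0   0   0   0   0   0   0   0]
```

Call:
play_rows:
  steps:
    - {"ax": 0,"ay": 0,"az": 0,"dx": 0,"dy": 2.5,"dz": 0,"claw": 0}
    - {"ax": 0,"ay": 0,"az": 0,"dx": 0,"dy": 2.5,"dz": 0,"claw": 0}
    - {"ax": 0,"ay": 0,"az": 0,"dx": 0,"dy": 0,"dz": 0,"claw": 0}

```text
time_s: 4.45
tcp_pos: [0.4896, -0.0312, 0.1776]
ee_rot: [[-0.999, 0.035, 0.0], [0.035, 0.999, 0.0], [-0.0, 0.0, -1.0]]
wrist_force: [0.5, -3.9, 3.0]
gripper_width: 0.003
gripper_force: 2.5
```

```bash
python3 -c "
from lev import *
lev()"
```

```text
t 4.45 tcp base mm [-30.2   0.9 177.6] F base [-3.9, -0.6, 3.0] w 0.0032392310961702696
arm pts 174 lean median 0.174 [0.089 0.236]
x hist [ 16  16  10  15  13  14  13   3  65 105  12   0   0   0   0   0   6  63
 116   6   0  55  70  68  68  72  70  69  69  77  66  78  59   0   0  23
  73  73  78  74   1   0   0   0   0   0   0   0   0   0]
```

Call:
play_rows:
  steps:
    - {"ax": 0,"ay": 0,"az": 0,"dx": 0,"dy": 2,"dz": 0,"claw": 0}
    - {"ax": 0,"ay": 0,"az": 0,"dx": 0,"dy": 0,"dz": 0,"claw": 0}

```text
time_s: 4.7
tcp_pos: [0.4897, -0.0292, 0.1776]
ee_rot: [[-0.999, 0.035, -0.0], [0.035, 0.999, 0.0], [0.0, 0.0, -1.0]]
wrist_force: [0.3, -4.4, 2.7]
gripper_width: 0.001
gripper_force: 2.4
```

```bash
python3 -c "
from lev import *
lev()"
```

```text
t 4.7 tcp base mm [-28.2   0.9 177.6] F base [-4.3, -0.4, 2.7] w 0.0010196811071024373
arm pts 178 lean median 0.188 [0.097 0.252]
x hist [12 18 10 17 11 14 15  5 58 92 40  0  0  0  0  0  0 59 99 37  0 55 69 68
 70 71 71 69 71 72 67 73 63  0  0 20 78 72 76 73  0  0  0  0  0  0  0  0
  0  0]
```

Call:
play_rows:
  steps:
    - {"ax": 0,"ay": 0,"az": 0,"dx": 0,"dy": 1.5,"dz": 0,"claw": 0}
    - {"ax": 0,"ay": 0,"az": 0,"dx": 0,"dy": 1.5,"dz": 0,"claw": 0}
    - {"ax": 0,"ay": 0,"az": 0,"dx": 0,"dy": 0,"dz": 0,"claw": 0}

```text
time_s: 5.05
tcp_pos: [0.4897, -0.0261, 0.1775]
ee_rot: [[-0.999, 0.035, -0.0], [0.035, 0.999, 0.0], [0.0, 0.0, -1.0]]
wrist_force: [1.7, -4.2, 1.1]
gripper_width: 0.003
gripper_force: 2.3
```

```bash
python3 -c "
from lev import *
lev()
# rest calibration from scene1
c=dict(np.load('scene1.npz')); d=c['range_z']; vv,u=np.mgrid[:480,:640]
p=np.stack([(u-c['cx'])/c['fx']*d,(vv-c['cy'])/c['fy']*d,d],-1)@c['rotation'].T+c['xyz']; b=B(p)
a=b[(abs(b[...,1])<20)&(b[...,2]>85)&(b[...,2]<140)&(b[...,0]>-80)&(b[...,0]<40)]
th=np.arctan2(a[:,0]+30,a[:,2]-22); print('rest',len(a),np.median(th),np.percentile(th,[10,90]))
q=b[(abs(b[...,1])<38)&(b[...,0]>0)&(b[...,0]<200)&(b[...,2]>46)&(b[...,2]<75)]
print(np.histogram(q[:,0],np.arange(0,204,4))[0])
"
```

```text
t 5.05 tcp base mm [-25.1   1.  177.5] F base [-4.2, -1.8, 1.1] w 0.002997565987408315
arm pts 176 lean median 0.204 [0.11 0.27]
x hist [13 16  9 14 13 15 12  6 40 75 70  0  0  0  1  0  0 47 72 74  1 53 69 74
 71 69 68 70 76 71 71 70 64  0  0 23 74 69 82 73  0  0  0  0  0  0  0  0
  0  0]
rest 227 -0.1623209981096787 [-0.23899449 -0.10262906]
[14 13  8 17 12 27 70 88  0  0  0  0  0  0 32 72 91  0  0  0  0 52 70 72
 70 66 74 69 73 70 77 65 63  0  0 21 73 76 81 73  0  0  0  0  0  0  0  0
  0  0]
```

Call:
play_rows:
  steps:
    - {"ax": 0,"ay": 0,"az": 0,"dx": 0,"dy": 1.5,"dz": 0,"claw": 0}
    - {"ax": 0,"ay": 0,"az": 0,"dx": 0,"dy": 0,"dz": 0,"claw": 0}

```text
time_s: 5.3
tcp_pos: [0.4897, -0.0246, 0.1774]
ee_rot: [[-0.999, 0.035, -0.0], [0.035, 0.999, 0.0], [0.0, 0.0, -1.0]]
wrist_force: [1.8, -4.7, 0.4]
gripper_width: -0.001
gripper_force: 2.2
```

Call:
play_rows:
  steps:
    - {"ax": 0,"ay": 0,"az": 0,"dx": 0,"dy": 1,"dz": 0,"claw": 0}
    - {"ax": 0,"ay": 0,"az": 0,"dx": 0,"dy": 0,"dz": 0,"claw": 0}

```text
time_s: 5.5
tcp_pos: [0.4897, -0.0237, 0.1774]
ee_rot: [[-0.999, 0.035, -0.0], [0.035, 0.999, 0.0], [0.0, 0.0, -1.0]]
wrist_force: [1.8, -4.9, -0.4]
gripper_width: 0.009
gripper_force: 2.3
```

```bash
cat >> lev.py <<'E'
def jaw():
    s=st(); r=[]
    for n in ('scene','top'):
        c=capture(n); d=c['range_z']; vv,u=np.mgrid[:480,:640]
        p=np.stack([(u-c['cx'])/c['fx']*d,(vv-c['cy'])/c['fy']*d,d],-1)@np.array(c['rotation']).T+c['xyz']; b=B(p)
        q=b[(abs(b[...,1])<38)&(b[...,0]>18)&(b[...,0]<200)&(b[...,2]>48)&(b[...,2]<75)]
        x=np.sort(q[:,0]); cl=np.split(x,np.where(np.diff(x)>2.5)[0]+1)
        print(n,[(len(k),round(float(k[3]),1),round(float(k.mean()),1),round(float(k[-4]),1)) for k in cl if len(k)>30])
E
python3 -c "
from lev import *
lev();jaw()"
```

```text
t 5.5 tcp base mm [-22.7   1.1 177.4] F base [-4.8, -2.0, -0.4] w 0.009296704389853519
arm pts 168 lean median 0.214 [0.122 0.276]
x hist [15 16 12 15 15  8 17  8 39 69 84  0  0  0  0  0  0 43 68 78  0 54 68 71
 69 69 70 68 76 71 71 74 64  0  0 22 77 70 78 77  0  0  0  0  0  0  0  0
  0  0]
t 5.55 tcp base mm [-22.8   1.1 177.4] F base [-5.1, -2.9, -0.5] w 0.002562452253549628
scene [(194, 23.7, 37.1, 42.0), (186, 69.7, 74.5, 77.7), (815, 85.1, 108.1, 130.0), (319, 142.8, 151.0, 156.8)]
top [(56, 33.0, 36.0, 39.2)]
```

Call:
play_rows:
  steps:
    - {"ax": 0,"ay": 0,"az": 0,"dx": 0,"dy": 1.5,"dz": 0,"claw": 0}
    - {"ax": 0,"ay": 0,"az": 0,"dx": 0,"dy": 0,"dz": 0,"claw": 0}

```text
time_s: 5.85
tcp_pos: [0.4898, -0.0222, 0.1773]
ee_rot: [[-0.999, 0.035, -0.0], [0.035, 0.999, -0.0], [0.0, -0.0, -1.0]]
wrist_force: [2.1, -5.2, -0.7]
gripper_width: 0.005
gripper_force: 2.4
```

Call:
play_rows:
  steps:
    - {"ax": 0,"ay": 0,"az": 0,"dx": 0,"dy": 1.5,"dz": 0,"claw": 0}
    - {"ax": 0,"ay": 0,"az": 0,"dx": 0,"dy": 0,"dz": 0,"claw": 0}

```text
time_s: 6.05
tcp_pos: [0.4898, -0.0208, 0.1772]
ee_rot: [[-0.999, 0.035, -0.0], [0.035, 0.999, -0.0], [0.0, -0.0, -1.0]]
wrist_force: [2.8, -4.8, -1.6]
gripper_width: 0.004
gripper_force: 2.4
```

```bash
python3 -c "
from lev import *
lev();jaw()"
```

```text
t 6.05 tcp base mm [-19.8   1.1 177.2] F base [-4.7, -2.9, -1.6] w 0.003700794963658791
arm pts 165 lean median 0.227 [0.137 0.295]
x hist [14 16 14 11 15 11 15 12 31 65 92  0  0  0  0  0  0 26 73 91  0 54 68 69
 66 67 74 69 72 72 71 72 63  0  0 21 80 71 79 70  0  0  0  0  0  0  0  0
  0  0]
t 6.1 tcp base mm [-19.8   1.1 177.2] F base [-5.4, -2.4, -2.5] w 0.005176879921037201
scene [(201, 21.4, 37.4, 42.7), (184, 70.5, 75.2, 78.6), (820, 85.3, 108.2, 129.9), (311, 142.7, 151.0, 157.0)]
top [(66, 33.0, 36.5, 40.4)]
```

```bash
cat > ang.py <<'E'
from h import *
def pc(c):
    d=c['range_z']; vv,u=np.mgrid[:480,:640]
    return B(np.stack([(u-c['cx'])/c['fx']*d,(vv-c['cy'])/c['fy']*d,d],-1)@np.array(c['rotation']).T+c['xyz'])
def ang(c):
    b=pc(c); b=b[(c['range_z']>0)&(c['frame'].max(-1)<90)]; best=[]
    for a in np.arange(-.35,.35,.005):
        e=np.array([np.sin(a),0,np.cos(a)]); r=b-[-30,0,22]; t=r@e
        dist=np.linalg.norm(r-t[...,None]*e,axis=-1)
        ins=(t>134)&(t<186)&(dist<18); best.append((np.sum(ins&(abs(dist-12)<1.5)),round(a,3)))
    w=np.array(best); w=w[w[:,0]>.6*w[:,0].max()]; print('joint angle ~',(w[:,0]@w[:,1]/w[:,0].sum()+.235).round(3),'n',w[:,0].max())
def jaw(c):
    b=pc(c); q=b[(abs(b[...,1])<38)&(b[...,0]>18)&(b[...,0]<200)&(b[...,2]>48)&(b[...,2]<75)]
    x=np.sort(q[:,0]); cl=np.split(x,np.where(np.diff(x)>2.0)[0]+1)
    print([(len(k),round(float(k[3]),1),round(float(k.mean()),1),round(float(k[-4]),1)) for k in cl if len(k)>30])
if __name__=='__main__':
    st(); c=capture('scene'); ang(c); jaw(c)
E
python3 -c "
from ang import *
for f in ('scene1','s2'): c=dict(np.load(f+'.npz')); ang(c); jaw(c)
c=capture('scene'); ang(c); jaw(c)
im=c['frame'][130:280,215:400]; cv2.imwrite('pics/s3c.png',cv2.resize(im,None,fx=4,fy=4,interpolation=cv2.INTER_CUBIC))"
```

```text
joint angle ~ 0.005 n 203.0
[(174, 22.1, 27.1, 30.5), (183, 58.3, 63.1, 66.3), (814, 84.8, 108.1, 129.8), (315, 142.8, 151.0, 157.0)]
joint angle ~ 0.005 n 208.0
[(174, 22.2, 27.2, 30.5), (187, 58.2, 63.1, 66.4), (811, 85.0, 108.1, 129.9), (313, 142.8, 151.0, 156.9)]
joint angle ~ 0.417 n 159.0
[(173, 34.5, 39.1, 42.5), (182, 70.4, 75.2, 78.5), (816, 84.9, 108.1, 130.1), (314, 142.8, 150.9, 156.9)]
```

View pics/s3c.png

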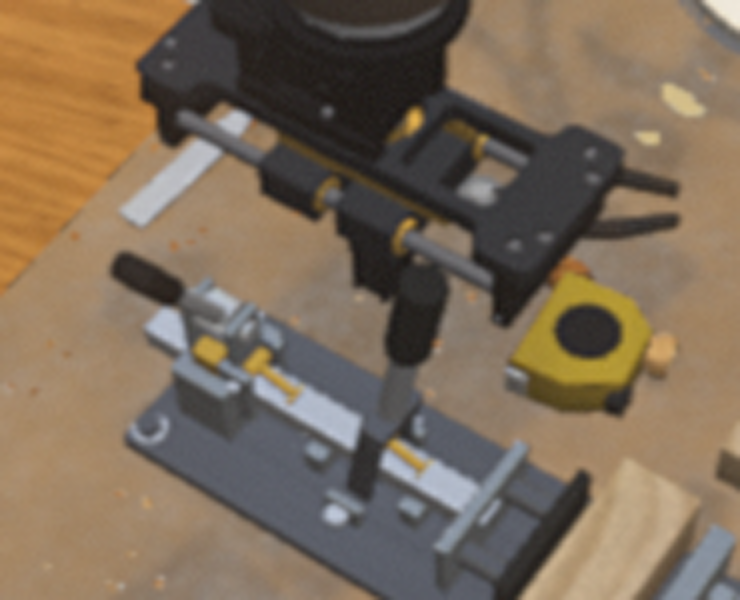

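The picture shows the lever leaning forward at (415, 310), and the fit gives about 0.41 rad, just short of a full stroke. The finger tips are thinner than I assumed, so I push a little further.

Call:
play_rows:
  steps:
    - {"ax": 0,"ay": 0,"az": 0,"dx": -1,"dy": 1.5,"dz": 0,"claw": 0}
    - {"ax": 0,"ay": 0,"az": 0,"dx": 0,"dy": 1.5,"dz": 0,"claw": 0}
    - {"ax": 0,"ay": 0,"az": 0,"dx": 0,"dy": 0,"dz": 0,"claw": 0}

```text
time_s: 6.55
tcp_pos: [0.49, -0.018, 0.1769]
ee_rot: [[-0.999, 0.035, -0.003], [0.035, 0.999, -0.0], [0.003, -0.0, -1.0]]
wrist_force: [1.3, -4.9, -0.5]
gripper_width: 0.003
gripper_force: 2.4
```

```bash
python3 ang.py
```

```text
t 6.55 tcp base mm [-17.    1.  176.9] F base [-4.8, -1.4, -0.5] w 0.0032174504458036142
joint angle ~ 0.433 n 157.0
[(175, 35.0, 39.8, 43.1), (180, 70.8, 75.7, 79.0), (811, 84.9, 108.0, 129.8), (318, 142.7, 151.0, 156.9)]
```

Call:
play_rows:
  steps:
    - {"ax": 0,"ay": 0,"az": 0,"dx": 0,"dy": 1.5,"dz": 0,"claw": 0}
    - {"ax": 0,"ay": 0,"az": 0,"dx": 0,"dy": 0,"dz": 0,"claw": 0}

```text
time_s: 6.8
tcp_pos: [0.4899, -0.0165, 0.1769]
ee_rot: [[-0.999, 0.035, -0.003], [0.035, 0.999, -0.0], [0.003, -0.001, -1.0]]
wrist_force: [-0.2, -4.6, -0.5]
gripper_width: 0.004
gripper_force: 2.4
```

```bash
python3 ang.py
```

```text
t 6.8 tcp base mm [-15.6   1.1 176.9] F base [-4.6, 0.1, -0.5] w 0.0044512687496361305
joint angle ~ 0.442 n 150.0
[(173, 35.0, 40.1, 43.3), (186, 71.0, 75.9, 79.3), (817, 85.0, 108.0, 129.8), (317, 143.0, 151.0, 156.8)]
```

Call:
play_rows:
  steps:
    - {"ax": 0,"ay": 0,"az": 0,"dx": 0,"dy": 1.5,"dz": 0,"claw": 0}
    - {"ax": 0,"ay": 0,"az": 0,"dx": 0,"dy": 0,"dz": 0,"claw": 0}
    - {"ax": 0,"ay": 0,"az": 0,"dx": 0,"dy": -9,"dz": 0,"claw": 0}
    - {"ax": 0,"ay": 0,"az": 0,"dx": 0,"dy": -9,"dz": 0,"claw": 0}
    - {"ax": 0,"ay": 0,"az": 0,"dx": 0,"dy": -9,"dz": 0,"claw": 0}
    - {"ax": 0,"ay": 0,"az": 0,"dx": 0,"dy": -9,"dz": 0,"claw": 0}
    - {"ax": 0,"ay": 0,"az": 0,"dx": 0,"dy": -9,"dz": 0,"claw": 0}
    - {"ax": 0,"ay": 0,"az": 0,"dx": 0,"dy": -9,"dz": 0,"claw": 0}
    - {"ax": 0,"ay": 0,"az": 0,"dx": 0,"dy": -9,"dz": 0,"claw": 0}
    - {"ax": 0,"ay": 0,"az": 0,"dx": 0,"dy": -9,"dz": 0,"claw": 0}
    - {"ax": 0,"ay": 0,"az": 0,"dx": 0,"dy": -9,"dz": 0,"claw": 0}
    - {"ax": 0,"ay": 0,"az": 0,"dx": 0,"dy": -9,"dz": 0,"claw": 0}
    - {"ax": 0,"ay": 0,"az": 0,"dx": 0,"dy": -4,"dz": 0,"claw": 0}
    - {"ax": 0,"ay": 0,"az": 0,"dx": 0,"dy": 0,"dz": 0,"claw": 0}

```text
time_s: 8.25
tcp_pos: [0.4881, -0.109, 0.1779]
ee_rot: [[-0.999, 0.036, 0.001], [0.036, 0.999, 0.0], [-0.001, 0.0, -1.0]]
wrist_force: [0.3, -1.0, 0.9]
gripper_width: 0.005
gripper_force: 0.0
```

```bash
python3 ang.py
```

```text
t 8.25 tcp base mm [-108.1   -0.3  177.9] F base [-1.0, -0.3, 0.9] w 0.004556597653883757
joint angle ~ 0.005 n 193.0
[(176, 35.7, 40.5, 43.8), (182, 71.7, 76.4, 79.5), (823, 84.5, 108.1, 129.7), (314, 142.9, 150.9, 157.0)]
```

Call:
play_rows:
  steps:
    - {"ax": 0,"ay": 0,"az": 0,"dx": 0.5,"dy": 9,"dz": 0,"claw": 0}
    - {"ax": 0,"ay": 0,"az": 0,"dx": 0,"dy": 9,"dz": 0,"claw": 0}
    - {"ax": 0,"ay": 0,"az": 0,"dx": 0,"dy": 9,"dz": 0,"claw": 0}
    - {"ax": 0,"ay": 0,"az": 0,"dx": 0,"dy": 9,"dz": 0,"claw": 0}
    - {"ax": 0,"ay": 0,"az": 0,"dx": 0,"dy": 9,"dz": 0,"claw": 0}
    - {"ax": 0,"ay": 0,"az": 0,"dx": 0,"dy": 9,"dz": 0,"claw": 0}
    - {"ax": 0,"ay": 0,"az": 0,"dx": 0,"dy": 9,"dz": 0,"claw": 0}
    - {"ax": 0,"ay": 0,"az": 0,"dx": 0,"dy": 9,"dz": 0,"claw": 0}
    - {"ax": 0,"ay": 0,"az": 0,"dx": 0,"dy": 9,"dz": 0,"claw": 0}
    - {"ax": 0,"ay": 0,"az": 0,"dx": 0,"dy": 6,"dz": 0,"claw": 0}
    - {"ax": 0,"ay": 0,"az": 0,"dx": 0,"dy": 4,"dz": 0,"claw": 0}
    - {"ax": 0,"ay": 0,"az": 0,"dx": 0,"dy": 3,"dz": 0,"claw": 0}
    - {"ax": 0,"ay": 0,"az": 0,"dx": 0,"dy": 0,"dz": 0,"claw": 0}
    - {"ax": 0,"ay": 0,"az": 0,"dx": 0,"dy": 0,"dz": 0,"claw": 0}

```text
time_s: 9.7
tcp_pos: [0.4904, -0.0146, 0.177]
ee_rot: [[-0.999, 0.035, -0.001], [0.035, 0.999, -0.0], [0.001, -0.0, -1.0]]
wrist_force: [2.3, -4.0, -1.4]
gripper_width: 0.005
gripper_force: 2.3
```

```bash
python3 ang.py
```

```text
t 9.7 tcp base mm [-13.6   0.7 177. ] F base [-3.9, -2.5, -1.4] w 0.005407628207140949
joint angle ~ 0.452 n 151.0
[(40, 25.7, 32.7, 40.7), (171, 45.6, 50.4, 53.8), (968, 81.2, 108.2, 134.3), (313, 142.7, 150.9, 156.9)]
```

Call:
play_rows:
  steps:
    - {"ax": 0,"ay": 0,"az": 0,"dx": 0,"dy": -9,"dz": 0,"claw": 0}
    - {"ax": 0,"ay": 0,"az": 0,"dx": 0,"dy": -9,"dz": 0,"claw": 0}
    - {"ax": 0,"ay": 0,"az": 0,"dx": 0,"dy": -9,"dz": 0,"claw": 0}
    - {"ax": 0,"ay": 0,"az": 0,"dx": 0,"dy": -9,"dz": 0,"claw": 0}
    - {"ax": 0,"ay": 0,"az": 0,"dx": 0,"dy": -9,"dz": 0,"claw": 0}
    - {"ax": 0,"ay": 0,"az": 0,"dx": 0,"dy": -9,"dz": 0,"claw": 0}
    - {"ax": 0,"ay": 0,"az": 0,"dx": 0,"dy": -9,"dz": 0,"claw": 0}
    - {"ax": 0,"ay": 0,"az": 0,"dx": 0,"dy": -9,"dz": 0,"claw": 0}
    - {"ax": 0,"ay": 0,"az": 0,"dx": 0,"dy": -9,"dz": 0,"claw": 0}
    - {"ax": 0,"ay": 0,"az": 0,"dx": 0,"dy": -9,"dz": 0,"claw": 0}
    - {"ax": 0,"ay": 0,"az": 0,"dx": 0,"dy": -4,"dz": 0,"claw": 0}
    - {"ax": 0,"ay": 0,"az": 0,"dx": 0,"dy": 0,"dz": 0,"claw": 0}

```text
time_s: 10.95
tcp_pos: [0.4876, -0.109, 0.1779]
ee_rot: [[-0.999, 0.036, 0.001], [0.036, 0.999, 0.0], [-0.001, 0.0, -1.0]]
wrist_force: [-0.3, -0.2, -0.1]
gripper_width: 0.005
gripper_force: 0.0
```

```bash
python3 ang.py
```

```text
t 10.95 tcp base mm [-108.1    0.2  177.9] F base [-0.2, 0.3, -0.1] w 0.005129407782140875
joint angle ~ 0.005 n 199.0
[(38, 26.0, 33.2, 40.1), (173, 45.5, 50.4, 54.0), (972, 81.2, 108.3, 134.2), (317, 142.7, 151.0, 156.9)]
```

Tooth 2 is in (jaw +10 mm) and the block has moved about 4.5 mm. Roughly 8.5 mm is left to the anvil. Stroke 3.

Call:
play_rows:
  steps:
    - {"ax": 0,"ay": 0,"az": 0,"dx": 0.3,"dy": 9,"dz": 0,"claw": 0}
    - {"ax": 0,"ay": 0,"az": 0,"dx": 0,"dy": 9,"dz": 0,"claw": 0}
    - {"ax": 0,"ay": 0,"az": 0,"dx": 0,"dy": 9,"dz": 0,"claw": 0}
    - {"ax": 0,"ay": 0,"az": 0,"dx": 0,"dy": 9,"dz": 0,"claw": 0}
    - {"ax": 0,"ay": 0,"az": 0,"dx": 0,"dy": 9,"dz": 0,"claw": 0}
    - {"ax": 0,"ay": 0,"az": 0,"dx": 0,"dy": 9,"dz": 0,"claw": 0}
    - {"ax": 0,"ay": 0,"az": 0,"dx": 0,"dy": 9,"dz": 0,"claw": 0}
    - {"ax": 0,"ay": 0,"az": 0,"dx": 0,"dy": 9,"dz": 0,"claw": 0}
    - {"ax": 0,"ay": 0,"az": 0,"dx": 0,"dy": 9,"dz": 0,"claw": 0}
    - {"ax": 0,"ay": 0,"az": 0,"dx": 0,"dy": 6,"dz": 0,"claw": 0}
    - {"ax": 0,"ay": 0,"az": 0,"dx": 0,"dy": 4,"dz": 0,"claw": 0}
    - {"ax": 0,"ay": 0,"az": 0,"dx": 0,"dy": 3,"dz": 0,"claw": 0}
    - {"ax": 0,"ay": 0,"az": 0,"dx": 0,"dy": 0,"dz": 0,"claw": 0}
    - {"ax": 0,"ay": 0,"az": 0,"dx": 0,"dy": 0,"dz": 0,"claw": 0}

```text
time_s: 12.4
tcp_pos: [0.4901, -0.0147, 0.1771]
ee_rot: [[-0.999, 0.035, -0.001], [0.035, 0.999, -0.001], [0.001, -0.001, -1.0]]
wrist_force: [1.7, -5.6, 0.7]
gripper_width: 0.006
gripper_force: 2.5
```

```bash
python3 ang.py
```

```text
t 12.4 tcp base mm [-13.8   1.  177.1] F base [-5.5, -1.9, 0.7] w 0.006349703313072605
joint angle ~ 0.452 n 150.0
[(218, 34.8, 56.7, 63.9), (1244, 89.9, 124.4, 156.9)]
```

Call:
play_rows:
  steps:
    - {"ax": 0,"ay": 0,"az": 0,"dx": 0,"dy": -9,"dz": 0,"claw": 0}
    - {"ax": 0,"ay": 0,"az": 0,"dx": 0,"dy": -9,"dz": 0,"claw": 0}
    - {"ax": 0,"ay": 0,"az": 0,"dx": 0,"dy": -9,"dz": 0,"claw": 0}
    - {"ax": 0,"ay": 0,"az": 0,"dx": 0,"dy": -9,"dz": 0,"claw": 0}
    - {"ax": 0,"ay": 0,"az": 0,"dx": 0,"dy": -9,"dz": 0,"claw": 0}
    - {"ax": 0,"ay": 0,"az": 0,"dx": 0,"dy": -9,"dz": 0,"claw": 0}
    - {"ax": 0,"ay": 0,"az": 0,"dx": 0,"dy": -9,"dz": 0,"claw": 0}
    - {"ax": 0,"ay": 0,"az": 0,"dx": 0,"dy": -9,"dz": 0,"claw": 0}
    - {"ax": 0,"ay": 0,"az": 0,"dx": 0,"dy": -9,"dz": 0,"claw": 0}
    - {"ax": 0,"ay": 0,"az": 0,"dx": 0,"dy": -9,"dz": 0,"claw": 0}
    - {"ax": 0,"ay": 0,"az": 0,"dx": 0,"dy": -4,"dz": 0,"claw": 0}
    - {"ax": 0,"ay": 0,"az": 0,"dx": 0,"dy": 0,"dz": 0,"claw": 0}

```text
time_s: 13.65
tcp_pos: [0.4872, -0.109, 0.178]
ee_rot: [[-0.999, 0.036, 0.001], [0.036, 0.999, 0.0], [-0.001, 0.0, -1.0]]
wrist_force: [-0.5, -0.5, 0.3]
gripper_width: 0.006
gripper_force: 0.0
```

```bash
cat >> ang.py <<'E'
    b=pc(c); cc=c['frame']
    dark=(abs(b[...,1])<38)&(b[...,2]>40)&(b[...,2]<75)&(cc.max(-1)<60)&(b[...,0]>60)&(b[...,0]<115)
    x=np.sort(b[dark][:,0]); print('pad',len(x),x[3] if len(x)>9 else '',np.median(x),x[-4] if len(x)>9 else '')
E
python3 ang.py
```

```text
t 13.65 tcp base mm [-108.1    0.5  178. ] F base [-0.6, 0.5, 0.3] w 0.006487189914421381
joint angle ~ 0.005 n 199.0
[(177, 55.3, 60.3, 63.8), (1241, 89.6, 124.4, 156.9)]
pad 82 90.88433024836196 93.54601089814545 95.68488973487698
```

The pad is compressed about 1.7 mm, roughly 3 N, and the stroke-end force barely rose (5.5 against about 4.5 N). That isn't firm yet. One more tooth should give about 23 N.

Call:
play_rows:
  steps:
    - {"ax": 0,"ay": 0,"az": 0,"dx": 0,"dy": 9,"dz": 0,"claw": 0}
    - {"ax": 0,"ay": 0,"az": 0,"dx": 0,"dy": 9,"dz": 0,"claw": 0}
    - {"ax": 0,"ay": 0,"az": 0,"dx": 0,"dy": 9,"dz": 0,"claw": 0}
    - {"ax": 0,"ay": 0,"az": 0,"dx": 0,"dy": 9,"dz": 0,"claw": 0}
    - {"ax": 0,"ay": 0,"az": 0,"dx": 0,"dy": 9,"dz": 0,"claw": 0}
    - {"ax": 0,"ay": 0,"az": 0,"dx": 0,"dy": 9,"dz": 0,"claw": 0}
    - {"ax": 0,"ay": 0,"az": 0,"dx": 0,"dy": 9,"dz": 0,"claw": 0}
    - {"ax": 0,"ay": 0,"az": 0,"dx": 0,"dy": 9,"dz": 0,"claw": 0}
    - {"ax": 0,"ay": 0,"az": 0,"dx": 0,"dy": 9,"dz": 0,"claw": 0}
    - {"ax": 0,"ay": 0,"az": 0,"dx": 0,"dy": 6,"dz": 0,"claw": 0}
    - {"ax": 0,"ay": 0,"az": 0,"dx": 0,"dy": 4,"dz": 0,"claw": 0}
    - {"ax": 0,"ay": 0,"az": 0,"dx": 0,"dy": 3,"dz": 0,"claw": 0}
    - {"ax": 0,"ay": 0,"az": 0,"dx": 0,"dy": 0,"dz": 0,"claw": 0}
    - {"ax": 0,"ay": 0,"az": 0,"dx": 0,"dy": 0,"dz": 0,"claw": 0}

```text
time_s: 15.1
tcp_pos: [0.4901, -0.0157, 0.1776]
ee_rot: [[-0.999, 0.035, -0.001], [0.035, 0.999, -0.003], [0.001, -0.003, -1.0]]
wrist_force: [2.4, -8.6, 0.5]
gripper_width: 0.005
gripper_force: 4.4
```

```bash
python3 ang.py
```

```text
t 15.1 tcp base mm [-14.8   1.  177.6] F base [-8.5, -2.7, 0.5] w 0.004712489100513611
joint angle ~ 0.442 n 155.0
[(61, 34.5, 47.4, 59.6), (172, 64.9, 69.4, 72.9), (1232, 89.9, 124.6, 156.9)]
pad 83 90.61709200609286 93.36062228513768 95.9959781033766
```

Clearly stiffer (8.6 N). I add 1 mm to complete the stroke as before, then let the lever back.

Call:
play_rows:
  steps:
    - {"ax": 0,"ay": 0,"az": 0,"dx": 0,"dy": 1.2,"dz": 0,"claw": 0}
    - {"ax": 0,"ay": 0,"az": 0,"dx": 0,"dy": 0,"dz": 0,"claw": 0}
    - {"ax": 0,"ay": 0,"az": 0,"dx": 0,"dy": -9,"dz": 0,"claw": 0}
    - {"ax": 0,"ay": 0,"az": 0,"dx": 0,"dy": -9,"dz": 0,"claw": 0}
    - {"ax": 0,"ay": 0,"az": 0,"dx": 0,"dy": -9,"dz": 0,"claw": 0}
    - {"ax": 0,"ay": 0,"az": 0,"dx": 0,"dy": -9,"dz": 0,"claw": 0}
    - {"ax": 0,"ay": 0,"az": 0,"dx": 0,"dy": -9,"dz": 0,"claw": 0}
    - {"ax": 0,"ay": 0,"az": 0,"dx": 0,"dy": -9,"dz": 0,"claw": 0}
    - {"ax": 0,"ay": 0,"az": 0,"dx": 0,"dy": -9,"dz": 0,"claw": 0}
    - {"ax": 0,"ay": 0,"az": 0,"dx": 0,"dy": -9,"dz": 0,"claw": 0}
    - {"ax": 0,"ay": 0,"az": 0,"dx": 0,"dy": -9,"dz": 0,"claw": 0}
    - {"ax": 0,"ay": 0,"az": 0,"dx": 0,"dy": -9,"dz": 0,"claw": 0}
    - {"ax": 0,"ay": 0,"az": 0,"dx": 0,"dy": -6,"dz": 0,"claw": 0}
    - {"ax": 0,"ay": 0,"az": 0,"dx": 0,"dy": 0,"dz": 0,"claw": 0}
    - {"ax": 0,"ay": 0,"az": 0,"dx": 0,"dy": 0,"dz": 0,"claw": 0}

```text
time_s: 16.65
tcp_pos: [0.4872, -0.1094, 0.1779]
ee_rot: [[-0.999, 0.035, 0.001], [0.035, 0.999, 0.0], [-0.001, 0.0, -1.0]]
wrist_force: [0.5, 0.3, -0.5]
gripper_width: 0.009
gripper_force: 0.0
```

```bash
python3 ang.py
```

```text
t 16.65 tcp base mm [-108.5    0.6  177.9] F base [0.3, -0.5, -0.5] w 0.008601567111527687
joint angle ~ 0.005 n 200.0
[(62, 32.4, 44.5, 56.7), (171, 62.6, 67.4, 70.9), (1238, 90.0, 124.5, 156.9)]
pad 83 91.04860966160899 93.65690737248781 95.73316784238705
```

The pad is now compressed about 8.3 mm, roughly 17 N, the jaw is held on tooth 4 and the lever is back. Next I go over to the -y side of the cam lever.

Call:
play_rows:
  steps:
    - {"ax": 0,"ay": 0,"az": 0,"dx": 0,"dy": -8,"dz": -20,"claw": 0}
    - {"ax": 0,"ay": 0,"az": 0,"dx": 0,"dy": -8,"dz": -32,"claw": 0}
    - {"ax": 0,"ay": 0,"az": 0,"dx": 0,"dy": 0,"dz": -32,"claw": 0}
    - {"ax": 0,"ay": 0,"az": 0,"dx": -22,"dy": 0,"dz": 0,"claw": 0}
    - {"ax": 0,"ay": 0,"az": 0,"dx": -22,"dy": 0,"dz": 0,"claw": 0}
    - {"ax": 0,"ay": 0,"az": 0,"dx": -22,"dy": 0,"dz": 0,"claw": 0}
    - {"ax": 0,"ay": 0,"az": 0,"dx": -22,"dy": 0,"dz": 0,"claw": 0}
    - {"ax": 0,"ay": 0,"az": 0,"dx": -2,"dy": 0,"dz": 28,"claw": 0}
    - {"ax": 0,"ay": 0,"az": 0,"dx": 0,"dy": 0,"dz": 28,"claw": 0}
    - {"ax": 0,"ay": 0,"az": 0,"dx": 0,"dy": 0,"dz": 28,"claw": 0}
    - {"ax": 0,"ay": 0,"az": 0,"dx": 0,"dy": 0,"dz": 0,"claw": 0}

```text
time_s: 17.8
tcp_pos: [0.5736, -0.1278, 0.1734]
ee_rot: [[-0.999, 0.035, -0.009], [0.035, 0.999, 0.001], [0.009, 0.001, -1.0]]
wrist_force: [-1.0, -0.1, -0.1]
gripper_width: 0.006
gripper_force: 0.0
```

```bash
python3 ang.py; python3 -c "
from h import *
c=save('scene','s4'); im=c['frame'][110:260,205:390]; cv2.imwrite('pics/s4c.png',cv2.resize(im,None,fx=4,fy=4,interpolation=cv2.INTER_CUBIC))"
```

```text
t 17.8 tcp base mm [-123.8  -86.5  173.4] F base [-0.1, 1.0, -0.1] w 0.005754487683741244
joint angle ~ 0.005 n 196.0
[(39, 32.1, 40.1, 46.4), (176, 62.8, 67.4, 70.9), (1239, 89.9, 124.5, 157.0)]
pad 82 90.75062682594498 93.36096720873365 95.82419790023562
```

View pics/s4c.png

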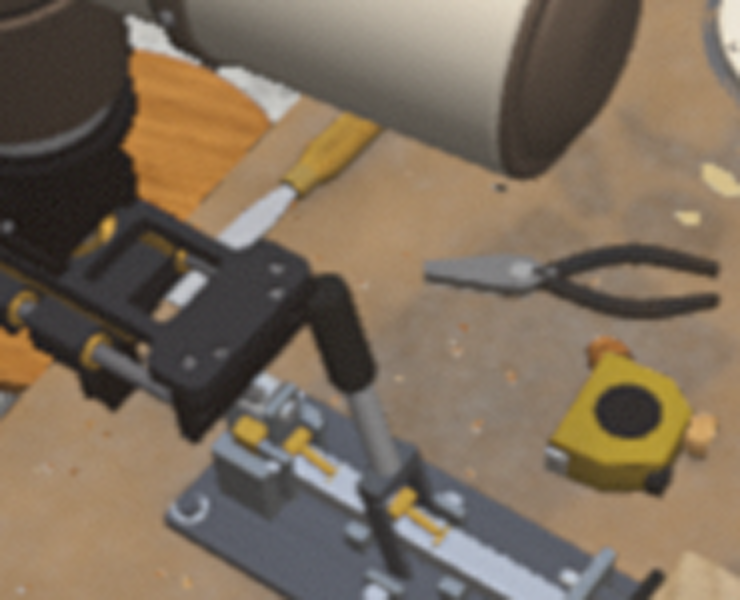

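The fingers are near (105, 390), on the -y side of the cam lever, which the gripper hides. The hand lever grip at (345, 330) is free. I raise 5 mm and push.

Call:
play_rows:
  steps:
    - {"ax": 0,"ay": 0,"az": 0,"dx": 6,"dy": 0,"dz": -5,"claw": 0}
    - {"ax": 0,"ay": 0,"az": 0,"dx": 6,"dy": 0,"dz": 0,"claw": 0}
    - {"ax": 0,"ay": 0,"az": 0,"dx": 6,"dy": 0,"dz": 0,"claw": 0}
    - {"ax": 0,"ay": 0,"az": 0,"dx": 6,"dy": 0,"dz": 0,"claw": 0}
    - {"ax": 0,"ay": 0,"az": 0,"dx": 6,"dy": 0,"dz": 0,"claw": 0}
    - {"ax": 0,"ay": 0,"az": 0,"dx": 6,"dy": 0,"dz": 0,"claw": 0}
    - {"ax": 0,"ay": 0,"az": 0,"dx": 0,"dy": 0,"dz": 0,"claw": 0}

```text
time_s: 18.6
tcp_pos: [0.5395, -0.1274, 0.1829]
ee_rot: [[-0.999, 0.035, -0.0], [0.035, 0.999, 0.0], [0.0, 0.0, -1.0]]
wrist_force: [-0.2, 0.5, -0.0]
gripper_width: 0.006
gripper_force: 0.0
```

```bash
python3 ang.py
```

```text
t 18.6 tcp base mm [-124.6  -52.4  182.9] F base [0.5, 0.2, -0.0] w 0.0059558212123035584
joint angle ~ 0.005 n 196.0
[(35, 22.6, 29.8, 36.9), (214, 42.4, 63.7, 70.8), (1230, 90.1, 124.5, 156.8)]
pad 82 91.15155729096699 93.51224866979982 96.04244286730656
```

Call:
play_rows:
  steps:
    - {"ax": 0,"ay": 0,"az": 0,"dx": 6,"dy": 0,"dz": 0,"claw": 0}
    - {"ax": 0,"ay": 0,"az": 0,"dx": 6,"dy": 0,"dz": 0,"claw": 0}
    - {"ax": 0,"ay": 0,"az": 0,"dx": 6,"dy": 0,"dz": 0,"claw": 0}
    - {"ax": 0,"ay": 0,"az": 0,"dx": 6,"dy": 0,"dz": 0,"claw": 0}
    - {"ax": 0,"ay": 0,"az": 0,"dx": 5,"dy": 0,"dz": 0,"claw": 0}
    - {"ax": 0,"ay": 0,"az": 0,"dx": 0,"dy": 0,"dz": 0,"claw": 0}

```text
time_s: 19.25
tcp_pos: [0.5107, -0.1263, 0.1829]
ee_rot: [[-0.999, 0.035, 0.0], [0.035, 0.999, 0.0], [-0.0, 0.0, -1.0]]
wrist_force: [0.7, -0.3, -1.1]
gripper_width: 0.002
gripper_force: 0.0
```

```bash
python3 ang.py
```

```text
t 19.25 tcp base mm [-124.6  -23.6  182.9] F base [-0.3, -0.7, -1.1] w 0.002174378474903664
joint angle ~ 0.005 n 195.0
[(33, 42.4, 49.6, 55.9), (172, 62.7, 67.4, 70.6), (1230, 89.8, 124.5, 156.9)]
pad 82 91.09813216393238 93.21563935421898 95.6685800748578
```

```bash
python3 -c "
from h import *
c=save('top','t5'); im=c['frame'][180:320,330:500]; a=cv2.resize(im,None,fx=3,fy=3,interpolation=cv2.INTER_CUBIC)
c=save('scene','s5'); im=c['frame'][110:250,205:300]; b=cv2.resize(im,None,fx=3,fy=3,interpolation=cv2.INTER_CUBIC)
cv2.imwrite('pics/s5c.png',np.hstack([a,b]))"
```

```text
(no output)
```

View pics/s5c.png

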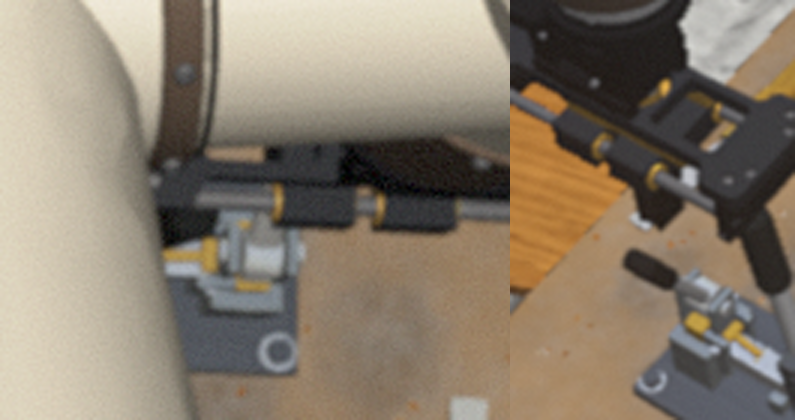

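The right half of the picture (scene) shows the cam lever still open at (650, 268). The finger tips are at (655, 220), apparently past it without moving it. I measure both from the cloud.

```bash
python3 -c "
from ang import *
for f in ('scene1','top1','s5'):
    c=dict(np.load(f+'.npz')); b=pc(c); k=(c['range_z']>0)&(c['frame'].max(-1)<80)&(b[...,0]<-105)&(b[...,0]>-145)&(b[...,1]<10)&(b[...,1]>-75)&(b[...,2]>120)&(b[...,2]<225)
    q=b[k]; print(f,len(q))
    for z in range(120,225,8):
        r=q[(q[:,2]>=z)&(q[:,2]<z+8)]
        if len(r)>2: print(z,len(r),'x',np.percentile(r[:,0],[5,95]).round(),'y',np.percentile(r[:,1],[5,50,95]).round())
"
```

```text
scene1 131
144 5 x [-113. -112.] y [-38. -36. -33.]
152 17 x [-113. -111.] y [-45. -39. -33.]
160 13 x [-115. -111.] y [-49. -42. -35.]
168 30 x [-127. -111.] y [-56. -51. -41.]
176 65 x [-131. -111.] y [-55. -50. -45.]
top1 374
152 53 x [-132. -114.] y [-33. -31. -29.]
160 77 x [-133. -113.] y [-39. -35. -33.]
168 74 x [-132. -113.] y [-44. -40. -37.]
176 168 x [-133. -115.] y [-54. -47. -42.]
s5 253
144 7 x [-114. -111.] y [-41. -37. -33.]
152 15 x [-114. -111.] y [-45. -38. -32.]
160 15 x [-114. -111.] y [-50. -43. -37.]
168 29 x [-128. -111.] y [-56. -52. -41.]
176 64 x [-131. -112.] y [-54. -50. -45.]
192 7 x [-131. -115.] y [-33. -32. -15.]
200 38 x [-129. -113.] y [-34. -31. -14.]
208 42 x [-129. -113.] y [-34. -31. -18.]
216 33 x [-128. -113.] y [-34. -32. -22.]
```

```bash
python3 -c "
from ang import *
c=dict(np.load('s5.npz')); b=pc(c); k=(c['range_z']>0)&(b[...,0]<-95)&(b[...,0]>-145)&(b[...,1]<0)&(b[...,1]>-45)&(b[...,2]>140)&(b[...,2]<225)
q=b[k]; f=c['frame'][k]
for z in range(140,225,6):
    m=(q[:,2]>=z)&(q[:,2]<z+6); r=q[m]
    if len(r)>2: print(z,len(r),'x',np.percentile(r[:,0],[5,95]).round(),'y',np.percentile(r[:,1],[5,50,95]).round(),f[m].mean(0).round())
print(sense()['tcp_pos'])
"
```

```text
140 3 x [-116. -114.] y [-31. -29. -27.] [92. 93. 96.]
146 10 x [-115. -111.] y [-41. -38. -31.] [58. 64. 70.]
152 12 x [-114. -111.] y [-44. -38. -31.] [40. 45. 52.]
158 10 x [-119. -111.] y [-42. -36. -33.] [44. 50. 59.]
164 7 x [-115. -110.] y [-44. -41. -36.] [40. 46. 54.]
170 7 x [-114. -110.] y [-44. -41. -40.] [40. 47. 55.]
176 12 x [-128. -113.] y [-45. -44. -42.] [58. 68. 79.]
194 13 x [-130. -114.] y [-34. -32. -16.] [67. 77. 87.]
200 28 x [-130. -113.] y [-34. -29. -13.] [38. 45. 53.]
206 39 x [-130. -113.] y [-34. -32. -16.] [30. 35. 42.]
212 27 x [-130. -113.] y [-34. -31. -21.] [30. 35. 42.]
218 25 x [-130. -113.] y [-34. -33. -21.] [30. 36. 43.]
[ 0.51161144 -0.12635698  0.18286128]
```

The cloud shows that the closed finger tips end about 13 mm above the TCP (z ≈ 0.196), so they passed over the cam tip. I need to go about 35 mm lower, and to keep the body off the hand lever I must turn the tool 90° so its long side lies along the base's y. I check joint 6 first.

```bash
python3 -c "
from h import *
print(sense()['joints'].round(1))"
```

```text
[  3.8  13.7 -15.5   0.  -60.8 -95.8]
```

Call:
play_rows:
  steps:
    - {"ax": 0,"ay": 0,"az": 0,"dx": -5,"dy": 0,"dz": -30,"claw": 0}
    - {"ax": 0,"ay": 0,"az": 0,"dx": -25,"dy": 0,"dz": -20,"claw": 0}
    - {"ax": 0,"ay": 0,"az": 0,"dx": -35,"dy": -7,"dz": 0,"claw": 0}
    - {"ax": 0,"ay": 0,"az": 0,"dx": 0,"dy": 0,"dz": 0,"claw": 0}

```text
time_s: 19.8
tcp_pos: [0.5796, -0.136, 0.2322]
ee_rot: [[-0.999, 0.035, 0.002], [0.035, 0.999, -0.0], [-0.002, -0.0, -1.0]]
wrist_force: [-1.1, 0.2, -1.1]
gripper_width: 0.004
gripper_force: 0.0
```

Call:
play_rows:
  steps:
    - {"ax": 0,"ay": 0,"az": -7.5,"dx": 0,"dy": 0,"dz": 0,"claw": 0}
    - {"ax": 0,"ay": 0,"az": -7.5,"dx": 0,"dy": 0,"dz": 0,"claw": 0}
    - {"ax": 0,"ay": 0,"az": -7.5,"dx": 0,"dy": 0,"dz": 0,"claw": 0}
    - {"ax": 0,"ay": 0,"az": -7.5,"dx": 0,"dy": 0,"dz": 0,"claw": 0}
    - {"ax": 0,"ay": 0,"az": -7.5,"dx": 0,"dy": 0,"dz": 0,"claw": 0}
    - {"ax": 0,"ay": 0,"az": -7.5,"dx": 0,"dy": 0,"dz": 0,"claw": 0}
    - {"ax": 0,"ay": 0,"az": -7.5,"dx": 0,"dy": 0,"dz": 0,"claw": 0}
    - {"ax": 0,"ay": 0,"az": -7.5,"dx": 0,"dy": 0,"dz": 0,"claw": 0}
    - {"ax": 0,"ay": 0,"az": -7.5,"dx": 0,"dy": 0,"dz": 0,"claw": 0}
    - {"ax": 0,"ay": 0,"az": -7.5,"dx": 0,"dy": 0,"dz": 0,"claw": 0}
    - {"ax": 0,"ay": 0,"az": -7.5,"dx": 0,"dy": 0,"dz": 0,"claw": 0}
    - {"ax": 0,"ay": 0,"az": -7.5,"dx": 0,"dy": 0,"dz": 0,"claw": 0}
    - {"ax": 0,"ay": 0,"az": 0,"dx": 0,"dy": 0,"dz": 0,"claw": 0}
    - {"ax": 0,"ay": 0,"az": 0,"dx": 0,"dy": 0,"dz": 0,"claw": 0}

```text
time_s: 21.2
tcp_pos: [0.5759, -0.1355, 0.2325]
ee_rot: [[-0.038, -0.999, -0.001], [-0.999, 0.038, 0.0], [-0.0, 0.001, -1.0]]
wrist_force: [0.0, 0.3, -0.6]
gripper_width: 0.007
gripper_force: 0.0
```

Run:
```python
from ang import *
s=st(); print(s['joints'].round(1),s['ee_rot'].round(3)); c=save('scene','s6'); b=pc(c)
k=(c['range_z']>0)&(b[...,0]<-80)&(b[...,0]>-180)&(b[...,1]<-40)&(b[...,1]>-150)&(b[...,2]>195)&(b[...,2]<300)
q=b[k]
for z in range(195,300,8):
    r=q[(q[:,2]>=z)&(q[:,2]<z+8)]
    if len(r)>2: print(z,len(r),'x',np.percentile(r[:,0],[5,95]).round(),'y',np.percentile(r[:,1],[5,50,95]).round())
```

```text
t 21.2 tcp base mm [-131.5  -89.   232.5] F base [0.3, -0.0, -0.6] w 0.006533602938750498
[  2.4  17.9  -2.1  -0.  -70.   -4.6] [[-0.038 -0.999 -0.001]
 [-0.999  0.038  0.   ]
 [-0.     0.001 -1.   ]]
243 23 x [-137. -119.] y [-97. -93. -80.]
251 58 x [-137. -119.] y [-97. -95. -79.]
259 49 x [-139. -119.] y [-97. -96. -81.]
267 46 x [-136. -119.] y [-98. -92. -80.]
275 46 x [-127. -118.] y [-99. -90. -78.]
283 3 x [-120. -118.] y [-98. -96. -95.]
```

Confirmed: the finger tips end at z ≈ 0.244 with the TCP at 0.2325. I go down to put the tips at about 0.160, then push along tool +y.

Call:
play_rows:
  steps:
    - {"ax": 0,"ay": 0,"az": 0,"dx": 0,"dy": 0,"dz": 28,"claw": 0}
    - {"ax": 0,"ay": 0,"az": 0,"dx": 0,"dy": 0,"dz": 28,"claw": 0}
    - {"ax": 0,"ay": 0,"az": 0,"dx": 0,"dy": 0,"dz": 28,"claw": 0}
    - {"ax": 0,"ay": 0,"az": 0,"dx": 0,"dy": 6,"dz": 0,"claw": 0}
    - {"ax": 0,"ay": 0,"az": 0,"dx": 0,"dy": 6,"dz": 0,"claw": 0}
    - {"ax": 0,"ay": 0,"az": 0,"dx": 0,"dy": 6,"dz": 0,"claw": 0}
    - {"ax": 0,"ay": 0,"az": 0,"dx": 0,"dy": 6,"dz": 0,"claw": 0}
    - {"ax": 0,"ay": 0,"az": 0,"dx": 0,"dy": 6,"dz": 0,"claw": 0}
    - {"ax": 0,"ay": 0,"az": 0,"dx": 0,"dy": 5,"dz": 0,"claw": 0}
    - {"ax": 0,"ay": 0,"az": 0,"dx": 0,"dy": 0,"dz": 0,"claw": 0}

```text
time_s: 22.25
tcp_pos: [0.548, -0.1347, 0.1545]
ee_rot: [[-0.033, -0.999, 0.019], [-0.999, 0.033, -0.002], [0.001, -0.019, -1.0]]
wrist_force: [7.8, -1.3, 5.9]
gripper_width: 0.003
gripper_force: 3.9
```

```bash
python3 ang.py
```

```text
t 22.25 tcp base mm [-131.6  -61.1  154.5] F base [-1.1, -7.8, 5.9] w 0.002769611662478488
joint angle ~ 0.005 n 200.0
[(65, 32.3, 45.2, 57.2), (169, 62.8, 67.4, 70.7), (1226, 90.0, 124.4, 156.9)]
pad 80 91.42131501892248 93.63220186392991 95.67735826212808
```

Call:
play_rows:
  steps:
    - {"ax": 0,"ay": 0,"az": 0,"dx": 0,"dy": 5,"dz": 0,"claw": 0}
    - {"ax": 0,"ay": 0,"az": 0,"dx": 0,"dy": 5,"dz": 0,"claw": 0}
    - {"ax": 0,"ay": 0,"az": 0,"dx": 0,"dy": 5,"dz": 0,"claw": 0}
    - {"ax": 0,"ay": 0,"az": 0,"dx": 0,"dy": 5,"dz": 0,"claw": 0}
    - {"ax": 0,"ay": 0,"az": 0,"dx": 0,"dy": 0,"dz": 0,"claw": 0}

```text
time_s: 22.8
tcp_pos: [0.5242, -0.1339, 0.1524]
ee_rot: [[-0.034, -0.999, 0.01], [-0.999, 0.034, -0.001], [0.001, -0.01, -1.0]]
wrist_force: [3.2, 0.1, 3.6]
gripper_width: 0.003
gripper_force: 2.0
```

Call:
play_rows:
  steps:
    - {"ax": 0,"ay": 0,"az": 0,"dx": 0,"dy": 5,"dz": 0,"claw": 0}
    - {"ax": 0,"ay": 0,"az": 0,"dx": 0,"dy": 5,"dz": 0,"claw": 0}
    - {"ax": 0,"ay": 0,"az": 0,"dx": 0,"dy": 5,"dz": 0,"claw": 0}
    - {"ax": 0,"ay": 0,"az": 0,"dx": 0,"dy": 0,"dz": 0,"claw": 0}

```text
time_s: 23.2
tcp_pos: [0.5035, -0.133, 0.1477]
ee_rot: [[-0.036, -0.999, -0.005], [-0.999, 0.036, 0.001], [-0.001, 0.005, -1.0]]
wrist_force: [-0.5, 0.6, -0.2]
gripper_width: 0.007
gripper_force: 0.0
```

```bash
python3 ang.py
```

```text
t 23.2 tcp base mm [-131.5  -16.6  147.7] F base [0.6, 0.5, -0.2] w 0.006923322957656231
joint angle ~ 0.005 n 208.0
[(41, 21.9, 29.5, 36.2), (198, 52.6, 66.1, 71.0), (1238, 90.1, 124.4, 156.9)]
pad 77 91.1057640909864 93.53159110512891 95.75713093458808
```

The force is gone, so the lever has probably snapped over. I back off, rise, move clear and look.

Call:
play_rows:
  steps:
    - {"ax": 0,"ay": 0,"az": 0,"dx": 0,"dy": -10,"dz": -10,"claw": 0}
    - {"ax": 0,"ay": 0,"az": 0,"dx": 0,"dy": -10,"dz": -25,"claw": 0}
    - {"ax": 0,"ay": 0,"az": 0,"dx": 0,"dy": -10,"dz": -30,"claw": 0}
    - {"ax": 0,"ay": 0,"az": 0,"dx": 0,"dy": -10,"dz": -30,"claw": 0}
    - {"ax": 0,"ay": 0,"az": 0,"dx": 30,"dy": 0,"dz": 0,"claw": 0}
    - {"ax": 0,"ay": 0,"az": 0,"dx": 30,"dy": 0,"dz": 0,"claw": 0}
    - {"ax": 0,"ay": 0,"az": 0,"dx": 30,"dy": 0,"dz": 0,"claw": 0}
    - {"ax": 0,"ay": 0,"az": 0,"dx": 0,"dy": 0,"dz": 0,"claw": 0}
    - {"ax": 0,"ay": 0,"az": 0,"dx": 0,"dy": 0,"dz": 0,"claw": 0}

```text
time_s: 24.15
tcp_pos: [0.542, -0.2247, 0.2424]
ee_rot: [[-0.037, -0.999, -0.003], [-0.999, 0.037, 0.001], [-0.001, 0.003, -1.0]]
wrist_force: [0.1, 0.2, 0.3]
gripper_width: 0.001
gripper_force: 0.0
```

```bash
python3 ang.py
python3 - <<'E'
from ang import *
c=save('scene','s7'); b=pc(c)
k=(c['range_z']>0)&(c['frame'].max(-1)<90)&(b[...,0]<-105)&(b[...,0]>-145)&(abs(b[...,1])<120)&(b[...,2]>100)&(b[...,2]<200)
q=b[k]; print(len(q),q.mean(0) if len(q) else '', np.arctan2(q[:,1],q[:,2]-85).mean()+.5)
cv2.imwrite('pics/s7c.png',cv2.resize(c['frame'][150:330,225:425],None,fx=3,fy=3,interpolation=cv2.INTER_CUBIC))
E
```

```text
t 24.15 tcp base mm [-221.7  -58.3  242.4] F base [0.2, -0.1, 0.3] w 0.0006879812245382713
joint angle ~ 0.005 n 200.0
[(62, 22.3, 33.9, 46.7), (170, 62.5, 67.3, 70.5), (1236, 90.2, 124.5, 157.0)]
pad 87 91.1060535461193 93.48413634605531 95.95877333167509
236 [-120.11958222   -1.63678459  168.27913051] 0.4687549143736626
```

View pics/s7c.png

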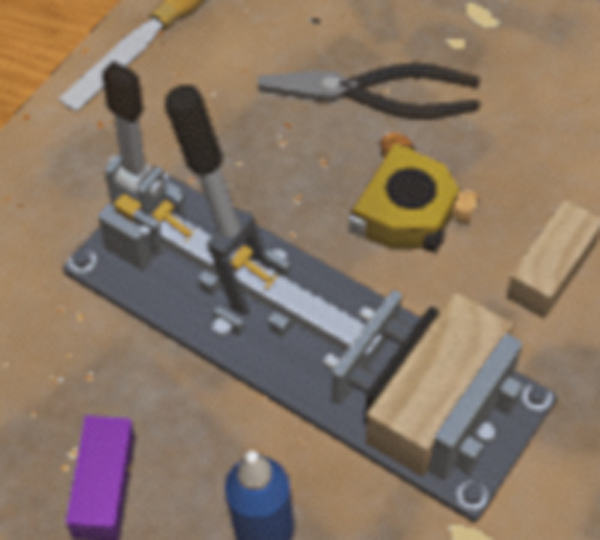

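The cam lever (grip at (123, 95)) stands upright at its high point, about 0.47 rad, not yet over. The block is squeezed and the hand lever is back. I go back in the same way and push further.

Call:
play_rows:
  steps:
    - {"ax": 0,"ay": 0,"az": 0,"dx": -30,"dy": 0,"dz": 0,"claw": 0}
    - {"ax": 0,"ay": 0,"az": 0,"dx": -30,"dy": 0,"dz": 0,"claw": 0}
    - {"ax": 0,"ay": 0,"az": 0,"dx": -30,"dy": 0,"dz": 0,"claw": 0}
    - {"ax": 0,"ay": 0,"az": 0,"dx": 0,"dy": 0,"dz": 30,"claw": 0}
    - {"ax": 0,"ay": 0,"az": 0,"dx": 0,"dy": 0,"dz": 30,"claw": 0}
    - {"ax": 0,"ay": 0,"az": 0,"dx": 0,"dy": 0,"dz": 30,"claw": 0}
    - {"ax": 0,"ay": 0,"az": 0,"dx": 0,"dy": 8,"dz": 4,"claw": 0}
    - {"ax": 0,"ay": 0,"az": 0,"dx": 0,"dy": 8,"dz": 0,"claw": 0}
    - {"ax": 0,"ay": 0,"az": 0,"dx": 0,"dy": 8,"dz": 0,"claw": 0}
    - {"ax": 0,"ay": 0,"az": 0,"dx": 0,"dy": 8,"dz": 0,"claw": 0}
    - {"ax": 0,"ay": 0,"az": 0,"dx": 0,"dy": 7,"dz": 0,"claw": 0}
    - {"ax": 0,"ay": 0,"az": 0,"dx": 0,"dy": 7,"dz": 0,"claw": 0}
    - {"ax": 0,"ay": 0,"az": 0,"dx": 0,"dy": 7,"dz": 0,"claw": 0}
    - {"ax": 0,"ay": 0,"az": 0,"dx": 0,"dy": 7,"dz": 0,"claw": 0}
    - {"ax": 0,"ay": 0,"az": 0,"dx": 0,"dy": 0,"dz": 0,"claw": 0}

```text
time_s: 25.75
tcp_pos: [0.485, -0.1324, 0.1497]
ee_rot: [[-0.035, -0.999, -0.001], [-0.999, 0.035, 0.0], [-0.0, 0.001, -1.0]]
wrist_force: [0.5, 0.2, 0.0]
gripper_width: 0.003
gripper_force: 0.0
```

```bash
cat > cam.py <<'E'
from ang import *
st(); c=capture('scene'); b=pc(c); f=c['frame']
r=np.hypot(b[...,1],b[...,2]-85); th=np.arctan2(b[...,1],b[...,2]-85)+.5
k=(c['range_z']>0)&(f.max(-1)<90)&(b[...,0]<-105)&(b[...,0]>-145)&(r>70)&(r<114)&(th>-.2)&(th<1.9)&(b[...,2]>95)
print(k.sum(),np.histogram(th[k],np.arange(-.2,2.01,.2)))
E
python3 cam.py
```

```text
t 25.75 tcp base mm [-131.6    1.9  149.7] F base [0.2, -0.4, 0.0] w 0.0031113213191024855
342 (array([  0,   0,   0, 124,   6, 132,  80,   0,   0,   0,   0]), array([-0.2,  0. ,  0.2,  0.4,  0.6,  0.8,  1. ,  1.2,  1.4,  1.6,  1.8,
        2. ]))
```

Call:
play_rows:
  steps:
    - {"ax": 0,"ay": 0,"az": 0,"dx": 0,"dy": 6,"dz": 0,"claw": 0}
    - {"ax": 0,"ay": 0,"az": 0,"dx": 0,"dy": 6,"dz": 0,"claw": 0}
    - {"ax": 0,"ay": 0,"az": 0,"dx": 0,"dy": 0,"dz": 0,"claw": 0}
    - {"ax": 0,"ay": 0,"az": 0,"dx": 0,"dy": 0,"dz": 0,"claw": 0}

```text
time_s: 26.2
tcp_pos: [0.4742, -0.1321, 0.1498]
ee_rot: [[-0.035, -0.999, 0.0], [-0.999, 0.035, -0.0], [0.0, -0.0, -1.0]]
wrist_force: [0.4, 0.1, 0.3]
gripper_width: 0.005
gripper_force: 0.0
```

```bash
python3 cam.py
```

```text
t 26.2 tcp base mm [-131.6   12.7  149.8] F base [0.1, -0.4, 0.3] w 0.005117946352937492
313 (array([  0,   0,   0,  86,  43,   0,   0,   0, 180,   4,   0]), array([-0.2,  0. ,  0.2,  0.4,  0.6,  0.8,  1. ,  1.2,  1.4,  1.6,  1.8,
        2. ]))
```

The cam has snapped closed (about 1.5–1.6 rad). I retreat up and clear, then verify.

Call:
play_rows:
  steps:
    - {"ax": 0,"ay": 0,"az": 0,"dx": 0,"dy": -15,"dz": 0,"claw": 0}
    - {"ax": 0,"ay": 0,"az": 0,"dx": 0,"dy": -15,"dz": -20,"claw": 0}
    - {"ax": 0,"ay": 0,"az": 0,"dx": 0,"dy": -15,"dz": -30,"claw": 0}
    - {"ax": 0,"ay": 0,"az": 0,"dx": 0,"dy": -15,"dz": -30,"claw": 0}
    - {"ax": 0,"ay": 0,"az": 0,"dx": 30,"dy": 0,"dz": -20,"claw": 0}
    - {"ax": 0,"ay": 0,"az": 0,"dx": 30,"dy": 0,"dz": 0,"claw": 0}
    - {"ax": 0,"ay": 0,"az": 0,"dx": 30,"dy": 0,"dz": 0,"claw": 0}
    - {"ax": 0,"ay": 0,"az": 0,"dx": 0,"dy": 0,"dz": 0,"claw": 0}
    - {"ax": 0,"ay": 0,"az": 0,"dx": 0,"dy": 0,"dz": 0,"claw": 0}

```text
time_s: 27.15
tcp_pos: [0.5309, -0.2244, 0.2492]
ee_rot: [[-0.036, -0.999, -0.001], [-0.999, 0.036, 0.0], [-0.0, 0.001, -1.0]]
wrist_force: [-0.1, 0.4, 0.7]
gripper_width: 0.004
gripper_force: 0.0
```

```bash
python3 ang.py; python3 cam.py
python3 - <<'E'
from ang import *
c=capture('scene'); cv2.imwrite('pics/s8c.png',cv2.resize(c['frame'][150:340,225:425],None,fx=3,fy=3,interpolation=cv2.INTER_CUBIC))
E
```

```text
t 27.15 tcp base mm [-221.9  -47.2  249.2] F base [0.4, 0.1, 0.7] w 0.004003607754371583
joint angle ~ 0.005 n 216.0
[(38, 32.2, 38.8, 45.5), (195, 52.5, 66.0, 70.7), (1238, 90.0, 124.5, 157.0)]
pad 85 90.6655844169637 93.35135655498745 95.73221935220549
t 27.2 tcp base mm [-221.3  -47.3  249.4] F base [0.4, 0.2, 0.6] w 0.006521263770598587
184 (array([  0,   0,   0,   0,   0,   0,   0,   0, 181,   3,   0]), array([-0.2,  0. ,  0.2,  0.4,  0.6,  0.8,  1. ,  1.2,  1.4,  1.6,  1.8,
        2. ]))
```

View pics/s8c.png

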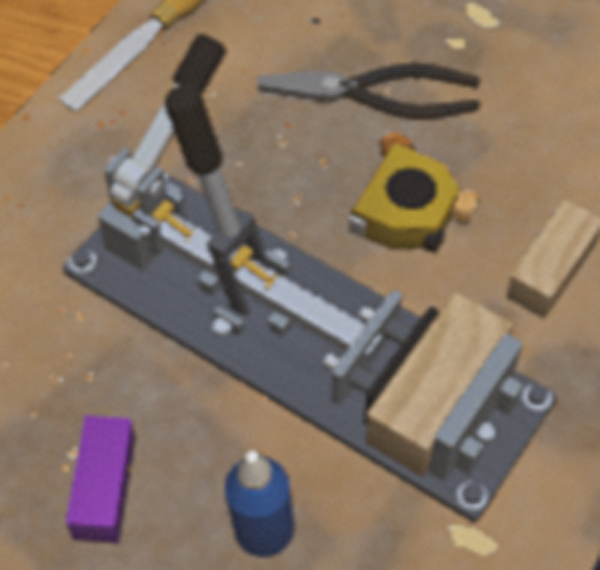

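The picture shows the cam lever over on the far side (grip at (200, 65)), the hand lever back at (195, 130) and the block against the anvil at (440, 385). The bottle and the tape measure have not moved. I hand the job in.

```bash
python3 -c "
from station import *
print(finish_job())"
```

```text
the job is handed in; nothing more can be done
None
```

I gave the clamp four full strokes, stopped when the lever turned clearly stiffer (about 17 N on the block, estimated from pad compression), let the lever back, snapped the cam lever closed on the second push after it first stopped upright, and handed the job in at about 27 s with the bottle and tape measure in place; no verdict was shown.

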